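Load the two-way-radio battery charger on the lift gate and slide it aboard

ROBOT

A 7-joint arm with a two-finger parallel gripper is mounted at the origin on the work surface. World frame = base frame: x ahead of the robot, y to its left, z up, the work surface at z = 0. Lengths are in m, angles in rad, forces in N, time in s.
With the tool pointing down it reaches from about 0.4 to 0.85 m from the base axis. Payload 4.5 kg.
Tool frame: the origin (TCP) lies at the very end of the fingers, on their centre line; the grasp point (between the pads) lies 19 mm behind it (r.grip_point_offset is the distance from the TCP to the grasp point, in m); z points along the fingers, y is the line along which they close (so a half turn about z gives the same grasp; the last joint's range is limited). The gripper opens to 88 mm and grips with 3 to 60 N. Pads are 18 mm wide; open, the fingers measure 123 mm over their backs; the gripper's body (75 mm by 187 mm) begins 45 mm behind the grasp point.
Start: joints at [1.142, 0.689, -0.195, 1.565, 0.157, 0.902, -0.215], TCP at [0.279, -0.559, 0.239] pointing down, gripper open.
Joint ranges: [-3.01, 3.01], [-0.46, 2.08], [-1.47, 1.51], [0.13, 2.56], [-1, 4.14], [0.04, 2.09], [-2.66, 2.66]. Speed limits (rad/s): [2.57, 2.57, 3.14, 3.14, 3.14, 3.14, 3.14].

INTERFACE

Orientations are given as a unit quaternion [x, y, z, w].
In Python, from plant import r gives the robot as it stands.
- The arm moves only by the tool carry_out, never from a script. Its argument "rows" is a list of rows, each a list of 3 entries, a list of its own where there are three numbers: the shift along the tool's x, y, z in cm, then the turn, a rotation vector about the tool's x, y, z in degrees, then the closure, from 0 (fully open) to 1 (shut). A call has 1 to 12 rows; each row is the pose to reach, as a shift and turn from the pose commanded when the call began, along the tool's axes at that moment; what a row does not reach only later rows make up. A row lasts 1/10 s, in which the tool goes at most 50 mm and 8.59 degrees, less where a joint would pass 70% of its speed; a pose out of reach is approached as far as the arm can. A call with a gripper value outside its range is refused whole. The fingers move at their own pace and stop on an object; "newtons" is the grip in N (left out, the last holds). Time passes only in rows, so rows that repeat a pose let the fingers close. It gives the time, the measured TCP pose, the force, the opening and the grip force at its end, in the units of the state.
- r.get_state(): the state, without advancing time (a new reading comes with each control period).
- r.snapshot(name): name is "scene" or "top"; returns a dict with "image" (384x512x3 uint8, red, green, blue), "fx", "fy", "cx", "cy" (pixels), "dist_coeffs" ([k1, k2, p1, p2, k3] as OpenCV has them; the pictures are not rectified), "pose" (4x4, takes a point from camera to world coordinates). Camera axes: x right, y up, looking along -z (the intrinsics and any distortion apply to the point x, -y, -z); pixel columns grow to the right and rows downward; lengths in m; the calibration is good to about 2 mm. A picture is of the moment at which its call begins. There is no depth.
- r.finish_job(): hands the job in; it is judged then, once.
The state is a dict: "clock": time; "q": joint angles; "qd": joint speeds; "joint_torque": joint torques, N m; "tool_pos": TCP position; "eef_rot": TCP orientation; "contact_force": force on the tool from outside, world axes, zero at the start; "moment": the same for the moment, N m; "opening": opening from 0.0 (shut) to 1.0 (fully open); "finger_force": force on a finger pad.
Only numpy, scipy, OpenCV 4.12 (cv2) and the standard library are available. Lean on these libraries where they do the work, as an engineer would, in place of code of your own. Each camera call takes 0.05 s, during which the arm holds its last target. There are 200 camera calls.

TASK

Put the three loose battery packs into the charger's three pockets, one in each, contact end down, lowering each one fully home rather than letting it fall; the pack that stands against the crate can only be taken by its narrow edges, so stand it down in the open and take it again by its broad faces, as the pockets need. Then take the loaded charger by its front handle and slide it, without lifting or tipping it, over the step towards the robot until its whole base is on the raised aluminium sill plate, and let go. Do not disturb the handheld radio, the yellow meter or the screwdriver.

Things in the scene. Friction and masses are not known exactly. Their poses are not given: they have to be found in the camera images.
- pack_a: Loose pack standing in the open on the sill plate. Dark slab-shaped battery pack, 26 mm thick (own x), 54 mm wide (own y), 88 mm tall (own z), 0.15 kg; origin in the centre of its foot, z up to its grey top; brass contacts at the foot. It stands upright on its foot; either way round fits a pocket.
- pack_b: Loose pack standing in the open on the sill plate. Dark slab-shaped battery pack, 26 mm thick (own x), 54 mm wide (own y), 88 mm tall (own z), 0.15 kg; origin in the centre of its foot, z up to its grey top; brass contacts at the foot. It stands upright on its foot; either way round fits a pocket.
- pack_c: Loose pack standing on the steel gate with one broad face against the outside of the crate's wall, so that only its two narrow edges (54 mm apart) can be gripped there. Dark slab-shaped battery pack, 26 mm thick (own x), 54 mm wide (own y), 88 mm tall (own z), 0.15 kg; origin in the centre of its foot, z up to its grey top; brass contacts at the foot. It stands upright on its foot; either way round fits a pocket.
- charger: Loose dark charger, 0.55 kg, base 76 mm deep (own x), 210 mm long (own y), on two runners with bevelled noses, on the steel gate; origin under the centre of its base, x pointing away from the robot. Three pockets in a row along y, 67 mm apart; lip of the wells 42 mm above the underside. Guide rails 9 mm thick between the pockets and at both ends rise to 96 mm, tapered at the top.
- pocket_0 (a point): Centre of the well floor of the charger's left pocket seen from the robot, 12 mm above its underside; axes as the charger's. Pocket 30 mm (x) by 58 mm (y) inside, bevelled lip 30 mm up; rails at its y ends rise to 84 mm, front and back are open above the lip. A pack fully home has its origin here; its edges are then hemmed by the rails, its broad faces free for the upper 58 mm.
- pocket_1 (a point): Centre of the well floor of the charger's middle pocket seen from the robot, 12 mm above its underside; axes as the charger's. Pocket 30 mm (x) by 58 mm (y) inside, bevelled lip 30 mm up; rails at its y ends rise to 84 mm, front and back are open above the lip. A pack fully home has its origin here; its edges are then hemmed by the rails, its broad faces free for the upper 58 mm.
- pocket_2 (a point): Centre of the well floor of the charger's right pocket seen from the robot, 12 mm above its underside; axes as the charger's. Pocket 30 mm (x) by 58 mm (y) inside, bevelled lip 30 mm up; rails at its y ends rise to 84 mm, front and back are open above the lip. A pack fully home has its origin here; its edges are then hemmed by the rails, its broad faces free for the upper 58 mm.
- handle (a point): Middle of the steel handle bar on the charger's front (robot side): a round bar 12 mm thick, 120 mm long, along the charger's y, 42 mm in front of the base (80 mm from the charger's origin) and 34 mm above the underside; free space all round it.
- back_left (a point): Rear left bottom corner of the charger's base (far from the robot); moves with the charger.
- back_right (a point): Rear right bottom corner of the charger's base; moves with the charger.
- sill_edge (a point): Point on the edge of the raised aluminium tread plate (the truck's sill): the plate reaches from this edge towards the robot (its -x) and 0.74 m to each side; its top, at this point's height, is 4 mm above the steel gate. The edge is square and runs along world y. The middle of the plate, in front of the charger, is free.
- crate: Fixed open grey plastic crate of odds and ends, 200 mm (x) by 240 mm (y), 85 mm high; origin under its centre. pack_c stands against its robot-side wall.
- distro: Fixed black power distribution box with round sockets on top, 200 mm (x) by 220 mm (y), 95 mm high; origin under its centre. It and the crate stand to the left and right of the charger, either way.
- radio: Bystander: handheld two-way radio lying on the sill plate, 56 x 125 x 34 mm with a stub antenna; origin under its centre.
- meter: Bystander: yellow multimeter lying on the gate behind the charger, 85 x 165 x 45 mm; origin under its centre.
- screwdriver: Bystander: screwdriver 190 mm long lying on the sill plate; origin under its middle.

How it is judged:
On the way, in this order (a step that is already met when the one before it is completed fails the run):
1. one pack is fully home in a pocket (((((horizontal distance between pack_a and pocket_0 below 0.005 m and z of pack_a in the frame of pocket_0 below 0.004 m) or (horizontal distance between pack_a and pocket_1 below 0.005 m and z of pack_a in the frame of pocket_1 below 0.004 m) or (horizontal distance between pack_a and pocket_2 below 0.005 m and z of pack_a in the frame of pocket_2 below 0.004 m)) and angle between pack_a's own z axis and vertical below 0.1 rad) or (((horizontal distance between pack_b and pocket_0 below 0.005 m and z of pack_b in the frame of pocket_0 below 0.004 m) or (horizontal distance between pack_b and pocket_1 below 0.005 m and z of pack_b in the frame of pocket_1 below 0.004 m) or (horizontal distance between pack_b and pocket_2 below 0.005 m and z of pack_b in the frame of pocket_2 below 0.004 m)) and angle between pack_b's own z axis and vertical below 0.1 rad) or (((horizontal distance between pack_c and pocket_0 below 0.005 m and z of pack_c in the frame of pocket_0 below 0.004 m) or (horizontal distance between pack_c and pocket_1 below 0.005 m and z of pack_c in the frame of pocket_1 below 0.004 m) or (horizontal distance between pack_c and pocket_2 below 0.005 m and z of pack_c in the frame of pocket_2 below 0.004 m)) and angle between pack_c's own z axis and vertical below 0.1 rad))), for 0.2 s.
2. two packs are fully home ((((((horizontal distance between pack_a and pocket_0 below 0.005 m and z of pack_a in the frame of pocket_0 below 0.004 m) or (horizontal distance between pack_a and pocket_1 below 0.005 m and z of pack_a in the frame of pocket_1 below 0.004 m) or (horizontal distance between pack_a and pocket_2 below 0.005 m and z of pack_a in the frame of pocket_2 below 0.004 m)) and angle between pack_a's own z axis and vertical below 0.1 rad) and (((horizontal distance between pack_b and pocket_0 below 0.005 m and z of pack_b in the frame of pocket_0 below 0.004 m) or (horizontal distance between pack_b and pocket_1 below 0.005 m and z of pack_b in the frame of pocket_1 below 0.004 m) or (horizontal distance between pack_b and pocket_2 below 0.005 m and z of pack_b in the frame of pocket_2 below 0.004 m)) and angle between pack_b's own z axis and vertical below 0.1 rad)) or ((((horizontal distance between pack_a and pocket_0 below 0.005 m and z of pack_a in the frame of pocket_0 below 0.004 m) or (horizontal distance between pack_a and pocket_1 below 0.005 m and z of pack_a in the frame of pocket_1 below 0.004 m) or (horizontal distance between pack_a and pocket_2 below 0.005 m and z of pack_a in the frame of pocket_2 below 0.004 m)) and angle between pack_a's own z axis and vertical below 0.1 rad) and (((horizontal distance between pack_c and pocket_0 below 0.005 m and z of pack_c in the frame of pocket_0 below 0.004 m) or (horizontal distance between pack_c and pocket_1 below 0.005 m and z of pack_c in the frame of pocket_1 below 0.004 m) or (horizontal distance between pack_c and pocket_2 below 0.005 m and z of pack_c in the frame of pocket_2 below 0.004 m)) and angle between pack_c's own z axis and vertical below 0.1 rad)) or ((((horizontal distance between pack_b and pocket_0 below 0.005 m and z of pack_b in the frame of pocket_0 below 0.004 m) or (horizontal distance between pack_b and pocket_1 below 0.005 m and z of pack_b in the frame of pocket_1 below 0.004 m) or (horizontal distance between pack_b and pocket_2 below 0.005 m and z of pack_b in the frame of pocket_2 below 0.004 m)) and angle between pack_b's own z axis and vertical below 0.1 rad) and (((horizontal distance between pack_c and pocket_0 below 0.005 m and z of pack_c in the frame of pocket_0 below 0.004 m) or (horizontal distance between pack_c and pocket_1 below 0.005 m and z of pack_c in the frame of pocket_1 below 0.004 m) or (horizontal distance between pack_c and pocket_2 below 0.005 m and z of pack_c in the frame of pocket_2 below 0.004 m)) and angle between pack_c's own z axis and vertical below 0.1 rad)))), for 0.2 s.
3. all three packs are fully home while the charger still stands on the gate (((horizontal distance between pack_a and pocket_0 below 0.005 m and z of pack_a in the frame of pocket_0 below 0.004 m) or (horizontal distance between pack_a and pocket_1 below 0.005 m and z of pack_a in the frame of pocket_1 below 0.004 m) or (horizontal distance between pack_a and pocket_2 below 0.005 m and z of pack_a in the frame of pocket_2 below 0.004 m)) and angle between each of pack_a, pack_b, pack_c's own z axis and vertical below 0.1 rad and ((horizontal distance between pack_b and pocket_0 below 0.005 m and z of pack_b in the frame of pocket_0 below 0.004 m) or (horizontal distance between pack_b and pocket_1 below 0.005 m and z of pack_b in the frame of pocket_1 below 0.004 m) or (horizontal distance between pack_b and pocket_2 below 0.005 m and z of pack_b in the frame of pocket_2 below 0.004 m)) and ((horizontal distance between pack_c and pocket_0 below 0.005 m and z of pack_c in the frame of pocket_0 below 0.004 m) or (horizontal distance between pack_c and pocket_1 below 0.005 m and z of pack_c in the frame of pocket_1 below 0.004 m) or (horizontal distance between pack_c and pocket_2 below 0.005 m and z of pack_c in the frame of pocket_2 below 0.004 m)) and x of charger in the frame of sill_edge above 0.02 m), for 0.2 s.
At the end, for the whole second after the job is handed in: Every pack stands in its own pocket: 5 mm from the centre, 4 mm from the floor, 0.1 rad from upright at most. Both rear corners of the charger are on the sill side of the edge, its underside within 3 mm of the plate, level to 0.02 rad. All released and at rest (((horizontal distance between pack_a and pocket_0 below 0.005 m and z of pack_a in the frame of pocket_0 below 0.004 m) or (horizontal distance between pack_a and pocket_1 below 0.005 m and z of pack_a in the frame of pocket_1 below 0.004 m) or (horizontal distance between pack_a and pocket_2 below 0.005 m and z of pack_a in the frame of pocket_2 below 0.004 m)) and angle between each of pack_a, pack_b, pack_c's own z axis and vertical below 0.1 rad and ((horizontal distance between pack_b and pocket_0 below 0.005 m and z of pack_b in the frame of pocket_0 below 0.004 m) or (horizontal distance between pack_b and pocket_1 below 0.005 m and z of pack_b in the frame of pocket_1 below 0.004 m) or (horizontal distance between pack_b and pocket_2 below 0.005 m and z of pack_b in the frame of pocket_2 below 0.004 m)) and ((horizontal distance between pack_c and pocket_0 below 0.005 m and z of pack_c in the frame of pocket_0 below 0.004 m) or (horizontal distance between pack_c and pocket_1 below 0.005 m and z of pack_c in the frame of pocket_1 below 0.004 m) or (horizontal distance between pack_c and pocket_2 below 0.005 m and z of pack_c in the frame of pocket_2 below 0.004 m)) and x of each of back_left, back_right in the frame of sill_edge below 0.001 m and z of charger in the frame of sill_edge between -0.002 and 0.003 m and angle between charger's own z axis and vertical below 0.02 rad and linear speed of charger below 0.01 m/s and linear speed of each of pack_a, pack_b, pack_c below 0.02 m/s); the robot touches nothing.
It fails at once if a pack is let fall into a pocket (faster than 0.5 m/s while 5 to 60 mm above its floor) ((horizontal distance between pack_a and pocket_0 below 0.008 m and z of pack_a in the frame of pocket_0 between 0.005 and 0.06 m and linear speed of pack_a above 0.5 m/s) or (horizontal distance between pack_a and pocket_1 below 0.008 m and z of pack_a in the frame of pocket_1 between 0.005 and 0.06 m and linear speed of pack_a above 0.5 m/s) or (horizontal distance between pack_a and pocket_2 below 0.008 m and z of pack_a in the frame of pocket_2 between 0.005 and 0.06 m and linear speed of pack_a above 0.5 m/s) or (horizontal distance between pack_b and pocket_0 below 0.008 m and z of pack_b in the frame of pocket_0 between 0.005 and 0.06 m and linear speed of pack_b above 0.5 m/s) or (horizontal distance between pack_b and pocket_1 below 0.008 m and z of pack_b in the frame of pocket_1 between 0.005 and 0.06 m and linear speed of pack_b above 0.5 m/s) or (horizontal distance between pack_b and pocket_2 below 0.008 m and z of pack_b in the frame of pocket_2 between 0.005 and 0.06 m and linear speed of pack_b above 0.5 m/s) or (horizontal distance between pack_c and pocket_0 below 0.008 m and z of pack_c in the frame of pocket_0 between 0.005 and 0.06 m and linear speed of pack_c above 0.5 m/s) or (horizontal distance between pack_c and pocket_1 below 0.008 m and z of pack_c in the frame of pocket_1 between 0.005 and 0.06 m and linear speed of pack_c above 0.5 m/s) or (horizontal distance between pack_c and pocket_2 below 0.008 m and z of pack_c in the frame of pocket_2 between 0.005 and 0.06 m and linear speed of pack_c above 0.5 m/s)).
It fails at once if the charger is lifted (underside more than 30 mm above the gate) (height (world z) of charger above 0.03 m).
It fails at once if the charger is tipped by more than 0.25 rad (angle between charger's own z axis and vertical above 0.25 rad).
It fails at once if the radio, meter or screwdriver is moved by more than 30 mm (distance of any of radio, meter, screwdriver from where it was at the start of the episode above 0.03 m).
It also fails if it takes over 72 s, if anything falls off the work surface, if the arm or the gripper's body presses on something with over 40 N, if the wrist force passes 120 N, or if a joint passes its speed limit or range.

## Working session

There is one attempt and no reset: what is moved stays moved. The work goes in short steps, Python scripts to look and compute and a tool call to move; the robot and the scene stay as the last step left them, time stands still between calls to the robot, and variables do not carry over. Pictures are saved under pics/ and viewed, at most 10 in all, crops included, and the job is handed in when it is done.

Besides the shell and the picture viewer there is one more tool, called after "Call:" as name(argument=value, ...), one argument or row to a line, values as JSON. carry_out: Moves the arm, as the interface text tells. Its arguments: {"type":"object","properties":{"rows":{"type":"array"},"newtons":{"type":"number"}},"required":["rows"]}

```bash
mkdir -p pics; ls
python3 - <<'E'
from plant import r
import cv2,numpy as np
print(r.get_state(), r.grip_point_offset)
for n in("scene","top"):
    s=r.snapshot(n); cv2.imwrite(f"pics/{n}0.png",s["image"][:,:,::-1])
    print(n,s["fx"],s["fy"],s["cx"],s["cy"],s["dist_coeffs"],np.round(s["pose"],4).tolist())
E
```

```text
pics
{'clock': 0.0, 'q': array([ 1.14178387,  0.68995147, -0.1944991 ,  1.56633197,  0.1572924 ,
        0.90248973, -0.21512465]), 'qd': array([ 0.0002196 , -0.00039886,  0.00011033,  0.00016313, -0.00118255,
       -0.00026298, -0.00045735]), 'joint_torque': array([-5.48761400e-04, -5.27558613e+01, -1.26705252e+00, -1.53426933e+01,
       -5.26948844e-02,  6.55384065e-03,  1.42853837e-04]), 'tool_pos': array([ 0.27871422, -0.55871843,  0.23793315]), 'eef_rot': array([ 9.73339631e-01,  2.29366870e-01, -2.70681748e-04, -8.53607897e-04]), 'contact_force': array([ 0.34506767, -0.72891322, -0.49112431]), 'moment': array([-0.03416295,  0.02192499, -0.03048544]), 'finger_force': 0.0, 'opening': 1.0037479997269891} 0.0187
scene 446.89117266661856 446.89117266661856 259.1062234133087 185.65335130798022 [-0.03914687  0.          0.          0.          0.        ] [[-0.5588, -0.7022, 0.4411, 1.1282], [0.8292, -0.4659, 0.3087, 0.3667], [-0.0112, 0.5383, 0.8427, 1.1137], [0.0, 0.0, 0.0, 1.0]]
top 488.36458927402185 488.36458927402185 252.06229955424905 186.6431433842452 [-0.09414135  0.          0.          0.          0.        ] [[-0.0157, 0.9897, -0.1424, 0.3876], [-0.9999, -0.0155, 0.0031, -0.0178], [0.0009, 0.1424, 0.9898, 1.4295], [0.0, 0.0, 0.0, 1.0]]
```

Run:
```python
import cv2
for n in("scene","top"):
    cv2.imwrite(f"pics/{n}0b.png",cv2.resize(cv2.imread(f"pics/{n}0.png"),(800,600),interpolation=cv2.INTER_CUBIC))
```

```text
(no output)
```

View pics/scene0b.png

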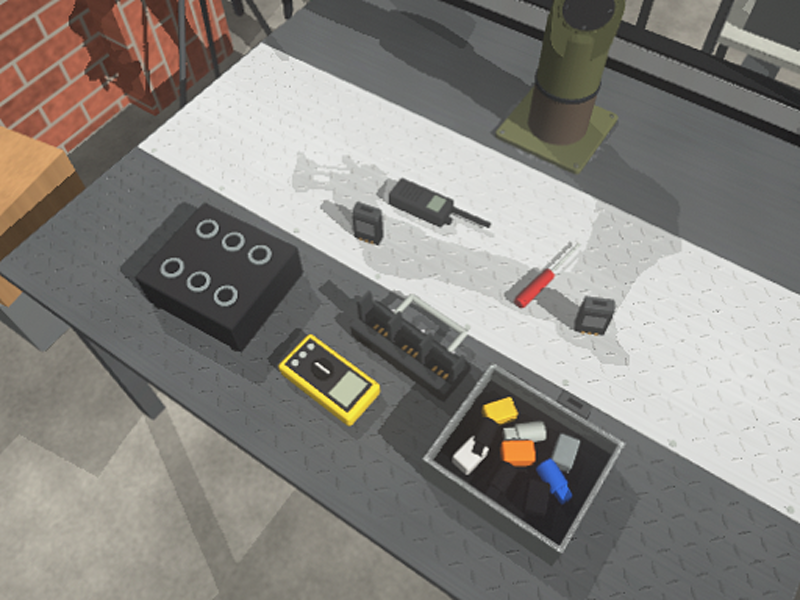

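View pics/top0b.png

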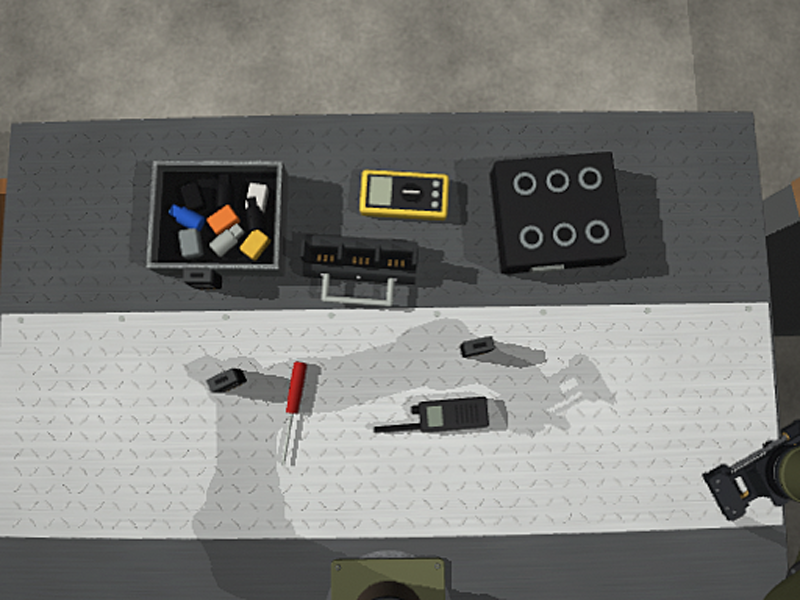

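The scene view shows the distro at left, the charger with its handle in the middle, and the crate at right, with pack_c just visible behind the crate wall. The top view (800-wide) shows the packs at (478,346), (226,380) and (202,279). The charger is at (360,262), its handle at (358,300), and the sill edge runs along row ~310. I'll enlarge these areas for corner picking.

```bash
cat > h.py <<'E'
import numpy as np,cv2
from scipy.spatial.transform import Rotation as R
def ray(s,uv):
    K=np.array([[s["fx"],0,s["cx"]],[0,s["fy"],s["cy"]],[0,0,1]])
    p=cv2.undistortPoints(np.array(uv,float).reshape(-1,1,2),K,np.array(s["dist_coeffs"])).reshape(-1,2)
    d=np.c_[p[:,0],-p[:,1],-np.ones(len(p))]; P=np.array(s["pose"])
    return P[:3,3],d@P[:3,:3].T
def onz(s,uv,z):
    o,d=ray(s,uv); return o+d*((z-o[2])/d[:,2])[:,None]
def proj(s,X):
    P=np.linalg.inv(np.array(s["pose"])); c=np.atleast_2d(X)@P[:3,:3].T+P[:3,3]
    K=np.array([[s["fx"],0,s["cx"]],[0,s["fy"],s["cy"]],[0,0,1]])
    return cv2.projectPoints(c*[1,-1,-1],np.zeros(3),np.zeros(3),K,np.array(s["dist_coeffs"]))[0].reshape(-1,2)
def togo(st,x,y,z):
    "shift in cm along tool axes to TCP target"
    return R.from_quat(st["eef_rot"]).inv().apply(np.array([x,y,z])-st["tool_pos"])*100
E
python3 - <<'E'
import cv2,numpy as np
from plant import r
s=r.snapshot("top");im=s["image"][:,:,::-1]
def crop(x,y,w,h,k): 
    return cv2.resize(im[y:y+h,x:x+w],None,fx=k,fy=k,interpolation=cv2.INTER_CUBIC)
a=crop(190,145,80,55,5) # charger 400x275
b=crop(290,208,40,27,10) # pack right
c=crop(128,225,40,27,10) # pack left
d=crop(110,165,40,27,10) # pack c
cv2.imwrite("pics/m1.png",np.vstack([np.hstack([a[:270],b]),np.hstack([c,d])]))
E
```

```text
(no output)
```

View pics/m1.png

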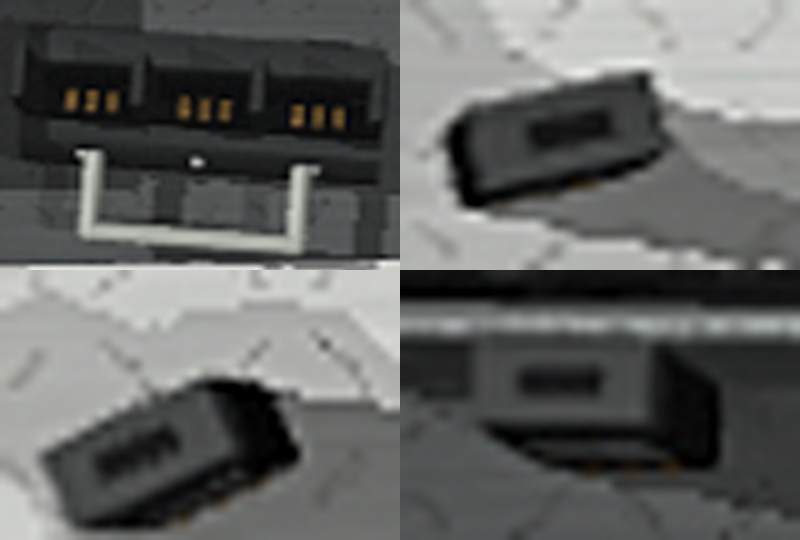

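The crops show the pack top faces with dark central slots: the right pack at crop (569,129), the left at (137,457) and pack_c at (560,381). They also show the charger's brass contact triples and the bright handle bar. Next: colour masks and ray casts.

Run:
```python
import cv2,numpy as np
from plant import r
from h import *
T=r.snapshot("top");S=r.snapshot("scene")
def tri(u,v):
    o1,d1=ray(T,[u]);o2,d2=ray(S,[v]);d1=d1[0]/np.linalg.norm(d1);d2=d2[0]/np.linalg.norm(d2)
    A=np.c_[d1,-d2];t=np.linalg.lstsq(A,o2-o1,rcond=None)[0];p,q=o1+t[0]*d1,o2+t[1]*d2
    return np.round((p+q)/2,4),np.round(np.linalg.norm(p-q),4)
def brass(s,x,y,w,h):
    hsv=cv2.cvtColor(s["image"],cv2.COLOR_RGB2HSV)[y:y+h,x:x+w]
    m=((hsv[...,0]>8)&(hsv[...,0]<28)&(hsv[...,1]>110)&(hsv[...,2]>70)).astype(np.uint8)
    m2=cv2.dilate(m,np.ones((3,5),np.uint8)); n,l=cv2.connectedComponents(m2)
    out=[]
    for i in range(1,n):
        yy,xx=np.nonzero((l==i)&(m>0)); out.append((xx.mean()+x,yy.mean()+y,len(xx)))
    return out
bt=sorted(brass(T,190,145,80,40)); bs=sorted(brass(S,225,190,80,60))
print("brassT",np.round(bt,1).tolist());print("brassS",np.round(bs,1).tolist())
# handle bar: bright, unsaturated in top
def handle(s,x,y,w,h,th):
    g=s["image"][y:y+h,x:x+w].min(2); m=(g>th).astype(np.uint8)
    n,l,st,c=cv2.connectedComponentsWithStats(m)
    return [(st[i].tolist(),(c[i]+[x,y]).round(1).tolist()) for i in range(1,n) if st[i,4]>8]
print("hT",handle(T,200,184,56,11,140)); 
g=T["image"][184:197,200:256].min(2)
ys=[];
for x in range(10,48):
    col=g[5:,x].astype(float); col=col*(col>130); 
    if col.sum()>0: ys.append((200+x,189+(col*np.arange(len(col))).sum()/col.sum()))
print("bar rows",np.round(ys[::6],1).tolist())
def c(cx,cy,ox,oy,k): return ((cx+.5)/k-.5+ox,(cy+.5)/k-.5+oy)
packs={"R":([(465,110),(648,78),(662,150),(483,195)],(569,129),(290-40,208),.092),
"L":([(45,460),(195,382),(235,450),(80,525)],(137,457),(128,225-27),.092),
"C":([(475,342),(655,345),(655,425),(480,425)],(560,381),(110-40,165-27),.088)}
for k,(cs,sl,o,z) in packs.items():
    p=onz(T,[c(*q,*o,10) for q in cs+[sl]],z)
    e=p[1]-p[0]+p[2]-p[3]
    print(k,"centre",p[:4].mean(0).round(4),"slot",p[4].round(4),"len",np.linalg.norm(e[:2]).round(3)/2,"wid",np.linalg.norm((p[3]-p[0]+p[2]-p[1])[:2])/2,"long-axis deg",np.degrees(np.arctan2(e[1],e[0])).round(1))
# sill edge from top
print("sill", [onz(T,[(x,int(np.argmax(np.diff(T['image'][185:210,x].mean(1)>130)))+185.5)],.004)[0].round(4).tolist() for x in (100,150,300,400)])
# charger rails (top z .096) picked in crop
print("rails",onz(T,[c(x,y,190,145,5) for x,y in [(18,60),(140,75),(260,82),(378,90)]],.096).round(4).tolist())
print("barends",onz(T,[c(x,y,190,145,5) for x,y in [(80,231),(303,243)]],.034).round(4).tolist())
print("brass z12", onz(T,[b[:2] for b in bt],.013).round(4).tolist())
```

```text
brassT [[207.2, 164.9, 17.0], [230.9, 166.4, 22.0], [252.8, 167.7, 21.0]]
brassS [[233.8, 241.2, 66.0], [243.5, 211.3, 12.0], [261.8, 223.9, 15.0], [281.9, 238.3, 17.0]]
hT [([6, 0, 45, 11, 160], [228.0, 190.8])]
bar rows [[210.0, 191.0], [216.0, 191.0], [222.0, 191.5], [228.0, 192.0], [234.0, 192.5], [240.0, 193.0], [246.0, 193.1]]
R centre [ 0.4828 -0.1684  0.092 ] slot [ 0.484  -0.1697  0.092 ] len 0.051 wid 0.021953896395200463 long-axis deg -79.0
L centre [0.429  0.2834 0.092 ] slot [0.4282 0.2839 0.092 ] len 0.0465 wid 0.021097880892112265 long-axis deg -64.0
C centre [0.6163 0.3302 0.088 ] slot [0.6172 0.332  0.088 ] len 0.0505 wid 0.023196903186003745 long-axis deg -91.4
sill [[0.5642, 0.4293, 0.004], [0.562, 0.2795, 0.004], [0.5641, -0.1629, 0.004], [0.5622, -0.461, 0.004]]
rails [[0.6666, 0.1408, 0.096], [0.6569, 0.0728, 0.096], [0.6519, 0.006, 0.096], [0.6464, -0.0595, 0.096]]
barends [[0.5783, 0.1121, 0.034], [0.5693, -0.0164, 0.034]]
brass z12 [[0.6583, 0.1093, 0.013], [0.6528, 0.0394, 0.013], [0.6477, -0.0253, 0.013]]
```

```bash
cat > plan.py <<'E'
# args: waypoints x,y,z,psi (psi = deg of tool y axis in world, tool down), each relative to the previous
import sys
from plant import r
from h import *
st=r.get_state(); p=np.array(st["tool_pos"]); Q=R.from_quat(st["eef_rot"])
print("t",round(st["clock"],2),"tcp",p.round(4),"psi",np.degrees(np.arctan2(*Q.as_matrix()[1::-1,1])).round(1),"z",Q.as_matrix()[:,2].round(3),"open",round(st["opening"],3),"F",np.round(st["contact_force"],1),"q",np.round(st["q"],2))
for a in sys.argv[1:]:
    v=list(map(float,a.split(","))); x,y,z,psi=v[:4]; tilt=v[4] if len(v)>4 else 0
    q=np.radians(psi); Y=np.array([np.cos(q),np.sin(q),0]);Z=np.array([0,0,-1.])
    G=R.from_matrix(np.c_[np.cross(Y,Z),Y,Z])*R.from_rotvec([np.radians(tilt),0,0])
    n=np.array([x,y,z]); print(a,"shift",(Q.inv().apply(n-p)*100).round(2),"turn",np.degrees((Q.inv()*G).as_rotvec()).round(2)); p,Q=n,G
E
python3 plan.py .483,-.169,.16,11 .483,-.169,.046,11
```

```text
t 0.25 tcp [ 0.2789 -0.559   0.2384] psi -63.5 z [-0.     0.001 -1.   ] open 0.999 F [0.3 0.3 0.2] q [ 1.14  0.69 -0.19  1.57  0.16  0.9  -0.22]
.483,-.169,.16,11 shift [ 35.67 -25.78   7.85] turn [-4.000e-02 -3.000e-02 -7.448e+01]
.483,-.169,.046,11 shift [ 0.   0.  11.4] turn [0. 0. 0.]
```

Call:
carry_out(
  rows=[
    [[35.7, -25.8, 7.8], [0, 0, -74.5], 0],
    [[35.7, -25.8, 7.8], [0, 0, -74.5], 0],
    [[35.7, -25.8, 7.8], [0, 0, -74.5], 0],
    [[35.7, -25.8, 7.8], [0, 0, -74.5], 0],
    [[35.7, -25.8, 7.8], [0, 0, -74.5], 0],
    [[35.7, -25.8, 7.8], [0, 0, -74.5], 0],
    [[35.7, -25.8, 7.8], [0, 0, -74.5], 0],
    [[35.7, -25.8, 7.8], [0, 0, -74.5], 0],
    [[35.7, -25.8, 7.8], [0, 0, -74.5], 0],
    [[35.7, -25.8, 7.8], [0, 0, -74.5], 0],
    [[35.7, -25.8, 7.8], [0, 0, -74.5], 0],
  ],
  newtons=20,
)

```text
clock: 1.35
tool_pos: [0.4837, -0.1679, 0.1605]
eef_rot: [0.635, 0.772, -0.0, -0.0]
contact_force: [-0.0, -0.3, -0.5]
opening: 0.998
finger_force: 0.0
```

```bash
python3 plan.py .483,-.169,.16,11 .483,-.169,.046,11
```

```text
t 1.35 tcp [ 0.4837 -0.1679  0.1605] psi 11.2 z [-0.  0. -1.] open 0.998 F [-0.  -0.3 -0.5] q [ 0.51  0.69 -0.44  1.97  0.51  0.59 -0.07]
.483,-.169,.16,11 shift [-0.1  -0.09  0.05] turn [-0.02 -0.02  0.15]
.483,-.169,.046,11 shift [ 0.   0.  11.4] turn [0. 0. 0.]
```

Call:
carry_out(
  rows=[
    [[-0.1, -0.1, 4], [0, 0, 0], 0],
    [[-0.1, -0.1, 8], [0, 0, 0], 0],
    [[-0.1, -0.1, 11.4], [0, 0, 0], 0.4],
    [[-0.1, -0.1, 11.4], [0, 0, 0], 0.6],
    [[-0.1, -0.1, 11.4], [0, 0, 0], 0.8],
    [[-0.1, -0.1, 11.4], [0, 0, 0], 0.9],
    [[-0.1, -0.1, 11.4], [0, 0, 0], 1],
    [[-0.1, -0.1, 11.4], [0, 0, 0], 1],
    [[-0.1, -0.1, 11.4], [0, 0, 0], 1],
  ],
  newtons=20,
)

```text
clock: 2.25
tool_pos: [0.483, -0.1705, 0.0476]
eef_rot: [0.636, 0.772, 0.0, 0.001]
contact_force: [0.3, -0.1, -0.8]
opening: 0.391
finger_force: 0.0
```

```bash
python3 plan.py .483,-.169,.16,11 .6487,-.0258,.17,-4.5 .6487,-.0258,.115,-4.5
```

```text
t 2.25 tcp [ 0.483  -0.1705  0.0476] psi 11.0 z [ 0.001 -0.    -1.   ] open 0.391 F [ 0.3 -0.1 -0.8] q [ 0.4   0.88 -0.25  2.03  0.67  0.31 -0.21]
.483,-.169,.16,11 shift [  0.14   0.05 -11.24] turn [ 0.08  0.04 -0.  ]
.6487,-.0258,.17,-4.5 shift [10.9 19.  -1. ] turn [ 0.   0.  15.5]
.6487,-.0258,.115,-4.5 shift [0.  0.  5.5] turn [0. 0. 0.]
```

Call:
carry_out(
  rows=[
    [[0, 0, 0], [0, 0, 0], 1],
    [[0, 0, 0], [0, 0, 0], 1],
    [[0, 0, 0], [0, 0, 0], 1],
    [[0, 0, -2], [0, 0, 0], 1],
    [[0, 0, -6], [0, 0, 0], 1],
    [[0, 0, -10], [0, 0, 0], 1],
    [[2, 3.5, -12.2], [0, 0, 5], 1],
    [[4.5, 7.5, -12.2], [0, 0, 10], 1],
    [[7, 12, -12.2], [0, 0, 15.5], 1],
    [[9.5, 16.5, -12.2], [0, 0, 15.5], 1],
    [[11, 19, -12.2], [0, 0, 15.5], 1],
    [[11, 19, -12.2], [0, 0, 15.5], 1],
  ],
)

```text
clock: 3.45
tool_pos: [0.6507, -0.0193, 0.1682]
eef_rot: [0.732, 0.681, 0.003, -0.001]
contact_force: [-0.6, 0.8, -1.2]
opening: 0.295
finger_force: 20.0
```

```bash
python3 plan.py .6487,-.0258,.125,-4.5
python3 - <<'E'
import cv2,numpy as np
from plant import r
T=r.snapshot("top");S=r.snapshot("scene")
a=cv2.resize(T["image"][130:200,190:290,::-1],None,fx=4,fy=4,interpolation=3)
b=cv2.resize(S["image"][165:265,215:315,::-1],None,fx=4,fy=4,interpolation=3)
cv2.imwrite("pics/m2.png",np.hstack([np.vstack([a,np.zeros((120,400,3),np.uint8)]),b]))
E
```

```text
t 3.45 tcp [ 0.6507 -0.0193  0.1682] psi -4.1 z [ 0.003  0.005 -1.   ] open 0.295 F [-0.6  0.8 -1.2] q [ 0.16  0.82 -0.38  1.54  0.37  0.84 -0.42]
.6487,-.0258,.125,-4.5 shift [-0.68 -0.17  4.32] turn [ 0.14 -0.3   0.39]
```

View pics/m2.png

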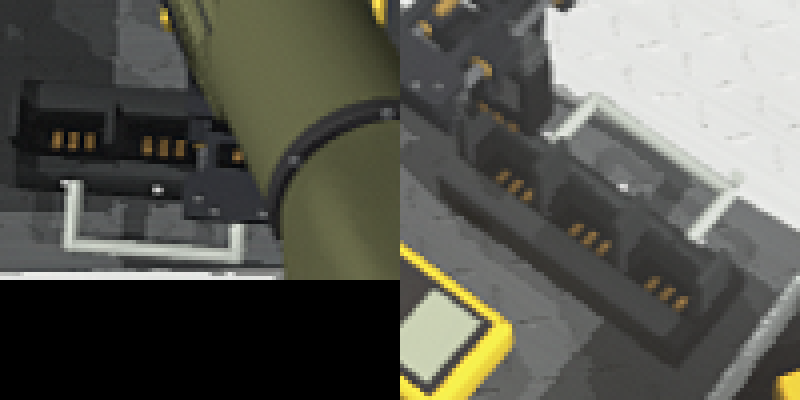

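The pack is held above the right end of the charger. Its foot contacts show at crop (495,112) in the scene half, and the right pocket's contacts at (515,185). I'll measure the pack's offset in the gripper from its contacts.

```bash
cat > br.py <<'E'
from plant import r
from h import *
def brass(s,x,y,w,h,v=60):
    hsv=cv2.cvtColor(s["image"],cv2.COLOR_RGB2HSV)[y:y+h,x:x+w]
    m=((hsv[...,0]>8)&(hsv[...,0]<28)&(hsv[...,1]>90)&(hsv[...,2]>v)).astype(np.uint8)
    n,l=cv2.connectedComponents(cv2.dilate(m,np.ones((3,5),np.uint8)))
    o=[]
    for i in range(1,n):
        yy,xx=np.nonzero((l==i)&(m>0)); w=hsv[yy,xx,2].astype(float)
        if len(xx)<60:o.append(((xx*w).sum()/w.sum()+x,(yy*w).sum()/w.sum()+y,len(xx)))
    return sorted(o)
def onface(s,uv,st,off):
    "ray to vertical plane through the broad face (off m along tool y); returns coords in tool frame, cm"
    M=R.from_quat(st["eef_rot"]).as_matrix(); p=np.array(st["tool_pos"]); n=M[:,1]
    o,d=ray(s,[uv]); X=o+d[0]*(((p+off*n-o)@n)/(d[0]@n)); return X,(M.T@(X-p))*100
E
python3 - <<'E'
from br import *
S=r.snapshot("scene");T=r.snapshot("top");st=r.get_state()
print(np.round(st["tool_pos"],4))
for b in brass(S,230,180,75,62):
    X,c=onface(S,b[:2],st,.013)
    print(np.round(b,1),"face",X.round(4),c.round(2),"z13",onz(S,[b[:2]],.013).round(4),"z17",onz(S,[b[:2]],.017).round(4))
for b in brass(T,190,145,60,40): print("T",np.round(b,1),onz(T,[b[:2]],.013).round(4))
E
python3 plan.py .6487,-.0258,.125,-4.5
```

```text
[ 0.6465 -0.0277  0.168 ]
[232.5 239.4  18. ] face [ 0.6548 -0.0757 -0.2144] [-4.64  1.3  38.24] z13 [[0.7359 0.     0.013 ]] z17 [[0.7373 0.0014 0.017 ]]
[235.9 180.9   5. ] face [ 0.6593 -0.0319  0.1789] [-0.32  1.3  -1.1 ] z13 [[ 0.576  -0.1027  0.013 ]] z17 [[ 0.5781 -0.101   0.017 ]]
[238.5 192.9   9. ] face [ 0.6595 -0.027   0.1265] [0.18 1.3  4.15] z13 [[ 0.6057 -0.0723  0.013 ]] z17 [[ 0.6076 -0.0707  0.017 ]]
[243.  210.9  21. ] face [ 0.6602 -0.0164  0.0428] [ 1.26  1.3  12.51] z13 [[ 0.6471 -0.0271  0.013 ]] z17 [[ 0.6489 -0.0257  0.017 ]]
[261.8 224.2  24. ] face [0.6654 0.049  0.0418] [ 7.82  1.3  12.6 ] z13 [[0.653  0.0405 0.013 ]] z17 [[0.6547 0.0416 0.017 ]]
[281.3 237.8  25. ] face [0.6706 0.1146 0.042 ] [14.4   1.3  12.56] z13 [[0.6582 0.1078 0.013 ]] z17 [[0.6599 0.1087 0.017 ]]
T [207.6 164.6  32. ] [[0.6592 0.1081 0.013 ]]
T [230.3 166.4  26. ] [[0.6528 0.0411 0.013 ]]
T [245.9 168.1   4. ] [[ 0.6468 -0.0049  0.013 ]]
t 3.65 tcp [ 0.6465 -0.0277  0.168 ] psi -4.6 z [-0.003 -0.002 -1.   ] open 0.292 F [-0.7  1.5 -1.5] q [ 0.17  0.82 -0.37  1.55  0.37  0.84 -0.42]
.6487,-.0258,.125,-4.5 shift [0.22 0.21 4.3 ] turn [-0.14  0.11 -0.06]
```

Call:
carry_out(
  rows=[
    [[0, 0.15, 0], [0, 0, 0], 1],
    [[0, 0.15, 1], [0, 0, 0], 1],
    [[0, 0.15, 2], [0, 0, 0], 1],
    [[0, 0.15, 3], [0, 0, 0], 1],
    [[0, 0.15, 3.8], [0, 0, 0], 1],
    [[0, 0.15, 4.6], [0, 0, 0], 1],
    [[0, 0.15, 5.2], [0, 0, 0], 1],
    [[0, 0.15, 5.8], [0, 0, 0], 1],
    [[0, 0.15, 6.3], [0, 0, 0], 1],
    [[0, 0.15, 6.8], [0, 0, 0], 1],
    [[0, 0.15, 6.8], [0, 0, 0], 1],
    [[0, 0.15, 6.8], [0, 0, 0], 1],
  ],
)

```text
clock: 4.85
tool_pos: [0.6496, -0.026, 0.1008]
eef_rot: [0.734, 0.679, 0.0, 0.0]
contact_force: [0.1, 0.1, -1.4]
opening: 0.292
finger_force: 20.0
```

```bash
python3 plan.py .648,-.0275,.056,-4.5
python3 - <<'E'
from br import *
S=r.snapshot("scene");st=r.get_state()
for b in brass(S,230,180,75,62):
    print(np.round(b,1),onface(S,b[:2],st,.013)[1].round(2),"z13",onz(S,[b[:2]],.013).round(4))
E
```

```text
t 4.85 tcp [ 0.6496 -0.026   0.1008] psi -4.5 z [ 0. -0. -1.] open 0.292 F [ 0.1  0.1 -1.4] q [ 0.15  0.91 -0.34  1.58  0.41  0.72 -0.46]
.648,-.0275,.056,-4.5 shift [-0.16 -0.15  4.48] turn [0.01 0.   0.02]
[232.5 239.4  18. ] [-4.46  1.3  30.25] z13 [[0.7359 0.     0.013 ]]
[235.3 195.6  13. ] [-0.99  1.3  -0.63] z13 [[ 0.6183 -0.0746  0.013 ]]
[241.7 209.6  30. ] [0.89 1.3  4.81] z13 [[ 0.6459 -0.0326  0.013 ]]
[253.5 180.    2. ] [  5.54   1.3  -14.26] z13 [[ 0.5447 -0.0614  0.013 ]]
[261.8 224.2  24. ] [7.86 1.3  5.11] z13 [[0.653  0.0405 0.013 ]]
[281.2 237.8  25. ] [14.35  1.3   5.14] z13 [[0.6583 0.1074 0.013 ]]
```

Call:
carry_out(
  rows=[
    [[-0.15, -0.1, 0], [0, 0, 0], 1],
    [[-0.15, -0.1, 0.5], [0, 0, 0], 1],
    [[-0.15, -0.1, 1], [0, 0, 0], 1],
    [[-0.15, -0.1, 1.5], [0, 0, 0], 1],
    [[-0.15, -0.1, 2], [0, 0, 0], 1],
    [[-0.15, -0.1, 2.4], [0, 0, 0], 1],
    [[-0.15, -0.1, 2.8], [0, 0, 0], 1],
    [[-0.15, -0.1, 3.2], [0, 0, 0], 1],
    [[-0.15, -0.1, 3.6], [0, 0, 0], 1],
    [[-0.15, -0.1, 4.0], [0, 0, 0], 1],
    [[-0.15, -0.1, 4.2], [0, 0, 0], 1],
    [[-0.15, -0.1, 4.4], [0, 0, 0], 1],
  ],
)

```text
clock: 6.1
tool_pos: [0.6478, -0.0274, 0.0564]
eef_rot: [0.734, 0.679, -0.001, -0.0]
contact_force: [-4.8, 0.3, 0.4]
opening: 0.294
finger_force: 20.0
```

Call:
carry_out(
  rows=[
    [[0, -0.05, 0.1], [0, 0, 0], 1],
    [[0, -0.05, 0.2], [0, 0, 0], 1],
    [[0, -0.05, 0.3], [0, 0, 0], 1],
    [[0, -0.05, 0.3], [0, 0, 0], 1],
  ],
)

```text
clock: 6.5
tool_pos: [0.6477, -0.0274, 0.0551]
eef_rot: [0.734, 0.679, -0.0, 0.0]
contact_force: [-6.2, 0.2, 9.4]
opening: 0.294
finger_force: 20.0
```

```bash
python3 plan.py
python3 - <<'E'
from br import *
S=r.snapshot("scene")
cv2.imwrite("pics/m3.png",cv2.resize(S["image"][165:245,215:315,::-1],None,fx=6,fy=6,interpolation=3))
E
```

```text
t 6.5 tcp [ 0.6477 -0.0274  0.0551] psi -4.5 z [-0. -0. -1.] open 0.294 F [-6.2  0.2  9.4] q [ 0.14  0.97 -0.31  1.6   0.44  0.64 -0.48]
```

View pics/m3.png

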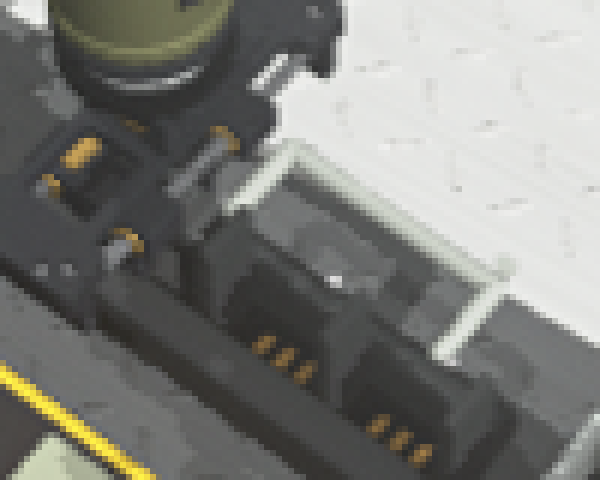

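Call:
carry_out(
  rows=[
    [[0, -0.12, -0.1], [0, 0, 0], 1],
    [[0, -0.12, -0.1], [0, 0, 0], 1],
    [[0, -0.12, -0.1], [0, 0, 0], 0.4],
    [[0, -0.12, -0.1], [0, 0, 0], 0.4],
    [[0, -0.12, -0.1], [0, 0, 0], 0.4],
    [[0, -0.12, -0.1], [0, 0, 0], 0.4],
    [[0, -0.12, -2], [0, 0, 0], 0.4],
    [[0, -0.12, -6], [0, 0, 0], 0.4],
    [[0, -0.12, -10], [0, 0, 0], 0.2],
    [[0, -0.12, -12], [0, 0, 0], 0],
    [[0, -0.12, -12], [0, 0, 0], 0],
  ],
)

```text
clock: 7.65
tool_pos: [0.6492, -0.027, 0.1773]
eef_rot: [0.734, 0.679, 0.003, 0.002]
contact_force: [0.1, -0.5, -0.1]
opening: 0.847
finger_force: 0.0
```

```bash
python3 plan.py .4285,.2835,.17,26 .4285,.2835,.046,26
```

```text
t 7.65 tcp [ 0.6492 -0.027   0.1773] psi -4.5 z [ 0.007  0.    -1.   ] open 0.847 F [ 0.1 -0.5 -0.1] q [ 0.17  0.81 -0.38  1.55  0.37  0.85 -0.42]
.4285,.2835,.17,26 shift [ 29.22 -24.44   0.58] turn [  0.42   0.06 -30.5 ]
.4285,.2835,.046,26 shift [ 0.   0.  12.4] turn [0. 0. 0.]
```

Call:
carry_out(
  rows=[
    [[29.3, -24.2, 0.5], [0, 0, -30.5], 0],
    [[29.3, -24.2, 0.5], [0, 0, -30.5], 0],
    [[29.3, -24.2, 0.5], [0, 0, -30.5], 0],
    [[29.3, -24.2, 0.5], [0, 0, -30.5], 0],
    [[29.3, -24.2, 0.5], [0, 0, -30.5], 0],
    [[29.3, -24.2, 0.5], [0, 0, -30.5], 0],
    [[29.3, -24.2, 0.5], [0, 0, -30.5], 0],
    [[29.3, -24.2, 0.5], [0, 0, -30.5], 0],
    [[29.3, -24.2, 0.5], [0, 0, -30.5], 0],
    [[29.3, -24.2, 0.5], [0, 0, -30.5], 0],
    [[29.3, -24.2, 0.5], [0, 0, -30.5], 0],
    [[29.3, -24.2, 0.5], [0, 0, -30.5], 0],
  ],
)

```text
clock: 8.85
tool_pos: [0.4293, 0.2819, 0.1682]
eef_rot: [0.531, 0.847, -0.001, 0.0]
contact_force: [-0.9, -0.9, -0.2]
opening: 1.0
finger_force: 0.0
```

```bash
python3 plan.py .4285,.2835,.17,26 .4285,.2835,.046,26
python3 - <<'E'
from br import *
T=r.snapshot("top");S=r.snapshot("scene")
for b in brass(T,190,145,70,40): print("T",np.round(b,1),onz(T,[b[:2]],.013).round(4))
for b in brass(S,230,195,75,47): print("S",np.round(b,1),onz(S,[b[:2]],.013).round(4))
a=cv2.resize(T["image"][140:200,190:270,::-1],None,fx=5,fy=5,interpolation=3)
b=cv2.resize(S["image"][180:240,225:305,::-1],None,fx=5,fy=5,interpolation=3)
cv2.imwrite("pics/m4.png",np.hstack([a,b]))
E
```

```text
t 8.85 tcp [0.4293 0.2819 0.1682] psi 25.8 z [-0.    -0.001 -1.   ] open 1.0 F [-0.9 -0.9 -0.2] q [-0.4   0.68 -0.44  1.96  0.49  0.61 -0.71]
.4285,.2835,.17,26 shift [ 0.18 -0.   -0.18] turn [-0.04  0.07 -0.16]
.4285,.2835,.046,26 shift [ 0.   0.  12.4] turn [0. 0. 0.]
T [207.6 164.6  32. ] [[0.6592 0.1081 0.013 ]]
T [230.3 166.4  26. ] [[0.6528 0.0411 0.013 ]]
S [232.5 239.4  18. ] [[0.7359 0.     0.013 ]]
S [261.8 224.2  24. ] [[0.653  0.0405 0.013 ]]
S [281.3 237.8  25. ] [[0.6582 0.1078 0.013 ]]
```

View pics/m4.png

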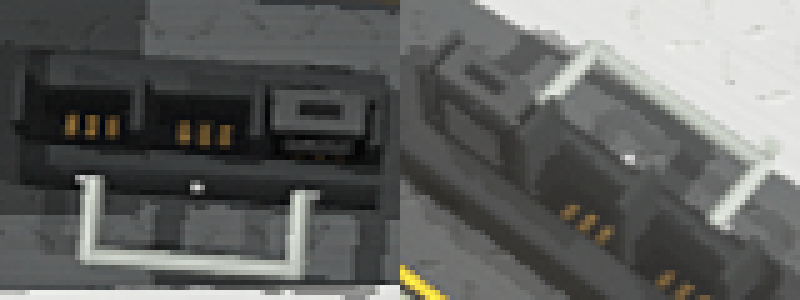

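The first pack is home in the right pocket, its top level with the rails and its slot at crop (320,110). The charger hasn't moved. Now the left pack.

Call:
carry_out(
  rows=[
    [[0.1, 0, 4], [0, 0, 0], 0],
    [[0.1, 0, 8], [0, 0, 0], 0],
    [[0.1, 0, 12.2], [0, 0, 0], 0],
    [[0.1, 0, 12.2], [0, 0, 0], 1],
    [[0.1, 0, 12.2], [0, 0, 0], 1],
    [[0.1, 0, 12.2], [0, 0, 0], 1],
    [[0.1, 0, 12.2], [0, 0, 0], 1],
    [[0.1, 0, 12.2], [0, 0, 0], 1],
    [[0.1, 0, 12.2], [0, 0, 0], 1],
    [[0.1, 0, 12.2], [0, 0, 0], 1],
    [[0.1, 0, 12.2], [0, 0, 0], 1],
    [[0.1, 0, 12.2], [0, 0, 0], 1],
  ],
)

```text
clock: 10.15
tool_pos: [0.428, 0.2847, 0.0469]
eef_rot: [0.53, 0.848, 0.0, 0.0]
contact_force: [0.4, 0.9, 3.4]
opening: 0.295
finger_force: 19.9
```

```bash
python3 plan.py .4285,.2835,.17,26 .652,.040,.17,-4.5
python3 - <<'E'
from br import *
T=r.snapshot("top"); print(onz(T,[((320.5)/5-.5+190,(110.5)/5-.5+140)],.100))
E
```

```text
t 10.15 tcp [0.428  0.2847 0.0469] psi 26.0 z [ 0.  0. -1.] open 0.295 F [0.4 0.9 3.4] q [-0.53  0.88 -0.24  2.03  0.65  0.31 -0.86]
.4285,.2835,.17,26 shift [-1.300e-01 -1.000e-02 -1.231e+01] turn [0.02 0.   0.02]
.652,.040,.17,-4.5 shift [-31.68   9.41   0.  ] turn [ 0.   0.  30.5]
[[ 0.64889855 -0.02725996  0.1       ]]
```

Call:
carry_out(
  rows=[
    [[0, 0, -3], [0, 0, 0], 1],
    [[0, 0, -7], [0, 0, 0], 1],
    [[0, 0, -11], [0, 0, 0], 1],
    [[-4, 1, -12.3], [0, 0, 4], 1],
    [[-8.5, 2.5, -12.3], [0, 0, 8], 1],
    [[-13, 4, -12.3], [0, 0, 14], 1],
    [[-17.5, 5.4, -12.3], [0, 0, 20], 1],
    [[-22, 6.7, -12.3], [0, 0, 26], 1],
    [[-26, 8, -12.3], [0, 0, 30.5], 1],
    [[-29.5, 9, -12.3], [0, 0, 30.5], 1],
    [[-31.8, 9.4, -12.3], [0, 0, 30.5], 1],
    [[-31.8, 9.4, -12.3], [0, 0, 30.5], 1],
  ],
)

```text
clock: 11.4
tool_pos: [0.6532, 0.0345, 0.1685]
eef_rot: [0.737, 0.676, -0.001, 0.001]
contact_force: [-0.5, 0.0, -1.6]
opening: 0.293
finger_force: 19.9
```

Call:
carry_out(
  rows=[
    [[0, 0, 1], [0, 0, 0], 1],
    [[0, 0, 2], [0, 0, 0], 1],
    [[0, 0, 2.5], [0, 0, 0], 1],
    [[0, 0, 2.5], [0, 0, 0], 1],
    [[0, 0, 2.5], [0, 0, 0], 1],
    [[0, 0, 2.5], [0, 0, 0], 1],
  ],
)

```text
clock: 12.0
tool_pos: [0.652, 0.0405, 0.1451]
eef_rot: [0.734, 0.679, 0.0, 0.0]
contact_force: [-0.9, 0.6, -1.5]
opening: 0.291
finger_force: 19.9
```

```bash
python3 plan.py .652,.04,.10,-4.5
python3 - <<'E'
from br import *
S=r.snapshot("scene");st=r.get_state()
for b in brass(S,230,180,75,62,50):
    X,c=onface(S,b[:2],st,.013);print(np.round(b,1),X.round(4),c.round(2),"z13",onz(S,[b[:2]],.013).round(4))
E
```

```text
t 12.0 tcp [0.652  0.0405 0.1451] psi -4.5 z [ 0.001  0.    -1.   ] open 0.291 F [-0.9  0.6 -1.5] q [ 0.06  0.86 -0.37  1.55  0.38  0.81 -0.54]
.652,.04,.10,-4.5 shift [-0.05 -0.    4.51] turn [ 0.04 -0.01  0.05]
[232.5 239.4  18. ] [ 0.6565 -0.0741 -0.2096] [-11.38   1.3   35.48] z13 [[0.7359 0.     0.013 ]]
[247.1 185.4  24. ] [0.6623 0.0048 0.1938] [-3.47  1.3  -4.87] z13 [[ 0.5707 -0.0664  0.013 ]]
[257.2 200.   11. ] [0.6648 0.0356 0.1563] [-0.38  1.3  -1.11] z13 [[ 0.5954 -0.014   0.013 ]]
[258.2 210.6  11. ] [0.665  0.0381 0.1053] [-0.12  1.3   3.99] z13 [[0.6226 0.008  0.013 ]]
[261.7 224.2  25. ] [0.6659 0.0491 0.043 ] [ 0.98  1.3  10.22] z13 [[0.653  0.0403 0.013 ]]
[274.5 182.1   6. ] [0.6687 0.0868 0.2864] [  4.76   1.3  -14.13] z13 [[ 0.5168 -0.0057  0.013 ]]
[281.3 237.8  25. ] [0.6711 0.1148 0.0431] [ 7.57  1.3  10.21] z13 [[0.6582 0.1078 0.013 ]]
```

Call:
carry_out(
  rows=[
    [[0.1, -0.05, 1], [0, 0, 0], 1],
    [[0.1, -0.05, 2], [0, 0, 0], 1],
    [[0.1, -0.05, 3], [0, 0, 0], 1],
    [[0.1, -0.05, 4], [0, 0, 0], 1],
    [[0.1, -0.05, 4.5], [0, 0, 0], 1],
    [[0.1, -0.05, 5], [0, 0, 0], 1],
    [[0.1, -0.05, 5.5], [0, 0, 0], 1],
    [[0.1, -0.05, 6], [0, 0, 0], 1],
    [[0.1, -0.05, 6.5], [0, 0, 0], 1],
    [[0.1, -0.05, 7], [0, 0, 0], 1],
    [[0.1, -0.05, 7], [0, 0, 0], 1],
  ],
)

```text
clock: 13.15
tool_pos: [0.6509, 0.041, 0.0739]
eef_rot: [0.734, 0.679, -0.001, -0.0]
contact_force: [0.1, 0.2, -0.5]
opening: 0.294
finger_force: 19.9
```

```bash
python3 plan.py .652,.041,.055,-4.5
```

```text
t 13.15 tcp [0.6509 0.041  0.0739] psi -4.5 z [-0.001 -0.    -1.   ] open 0.294 F [ 0.1  0.2 -0.5] q [ 0.04  0.95 -0.33  1.59  0.43  0.68 -0.58]
.652,.041,.055,-4.5 shift [0.01 0.11 1.89] turn [-0.07  0.02  0.02]
```

Already below the lip with no side force. Lowering home.

Call:
carry_out(
  rows=[
    [[0, 0, 0.4], [0, 0, 0], 1],
    [[0, 0, 0.8], [0, 0, 0], 1],
    [[0, 0, 1.2], [0, 0, 0], 1],
    [[0, 0, 1.5], [0, 0, 0], 1],
    [[0, 0, 1.7], [0, 0, 0], 1],
    [[0, 0, 1.9], [0, 0, 0], 1],
    [[0, 0, 2.1], [0, 0, 0], 1],
    [[0, 0, 2.1], [0, 0, 0], 1],
  ],
)

```text
clock: 13.95
tool_pos: [0.6515, 0.041, 0.0549]
eef_rot: [0.734, 0.679, -0.0, 0.0]
contact_force: [-3.0, -0.8, 6.4]
opening: 0.297
finger_force: 19.9
```

Call:
carry_out(
  rows=[
    [[0, -0.05, -0.1], [0, 0, 0], 1],
    [[0, -0.05, -0.1], [0, 0, 0], 0.4],
    [[0, -0.05, -0.1], [0, 0, 0], 0.4],
    [[0, -0.05, -0.1], [0, 0, 0], 0.4],
    [[0, -0.05, -0.1], [0, 0, 0], 0.4],
    [[0, -0.05, -2], [0, 0, 0], 0.4],
    [[0, -0.05, -6], [0, 0, 0], 0.4],
    [[0, -0.05, -10], [0, 0, 0], 0.2],
    [[0, -0.05, -12], [0, 0, 0], 0],
    [[0, -0.05, -12], [0, 0, 0], 0],
    [[0, -0.05, -12], [0, 0, 0], 0],
  ],
)

```text
clock: 15.05
tool_pos: [0.6507, 0.041, 0.1734]
eef_rot: [0.734, 0.679, -0.0, 0.0]
contact_force: [-0.6, 0.3, -0.3]
opening: 0.941
finger_force: 0.0
```

```bash
python3 plan.py .615,.331,.17,89 .615,.331,.05,89
python3 - <<'E'
from br import *
T=r.snapshot("top");S=r.snapshot("scene")
for b in brass(T,190,145,30,40): print("T",np.round(b,1),onz(T,[b[:2]],.013).round(4))
for b in brass(S,270,215,40,32): print("S",np.round(b,1),onz(S,[b[:2]],.013).round(4))
E
```

```text
t 15.05 tcp [0.6507 0.041  0.1734] psi -4.5 z [-0. -0. -1.] open 0.941 F [-0.6  0.3 -0.3] q [ 0.07  0.82 -0.38  1.53  0.37  0.86 -0.53]
.615,.331,.17,89 shift [28.64 -5.83  0.33] turn [-2.000e-02  1.000e-02 -9.349e+01]
.615,.331,.05,89 shift [ 0.  0. 12.] turn [0. 0. 0.]
T [207.6 164.6  32. ] [[0.6592 0.1082 0.013 ]]
S [281.4 237.9  26. ] [[0.6584 0.1082 0.013 ]]
```

Call:
carry_out(
  rows=[
    [[28.6, -5.8, 0.3], [0, 0, -93.5], 0],
    [[28.6, -5.8, 0.3], [0, 0, -93.5], 0],
    [[28.6, -5.8, 0.3], [0, 0, -93.5], 0],
    [[28.6, -5.8, 0.3], [0, 0, -93.5], 0],
    [[28.6, -5.8, 0.3], [0, 0, -93.5], 0],
    [[28.6, -5.8, 0.3], [0, 0, -93.5], 0],
    [[28.6, -5.8, 0.3], [0, 0, -93.5], 0],
    [[28.6, -5.8, 0.3], [0, 0, -93.5], 0],
    [[28.6, -5.8, 0.3], [0, 0, -93.5], 0],
    [[28.6, -5.8, 0.3], [0, 0, -93.5], 0],
    [[28.6, -5.8, 0.3], [0, 0, -93.5], 0],
    [[28.6, -5.8, 0.3], [0, 0, -93.5], 0],
  ],
)

```text
clock: 16.35
tool_pos: [0.6147, 0.3301, 0.1685]
eef_rot: [0.008, 1.0, -0.001, -0.002]
contact_force: [-0.3, 0.4, -0.1]
opening: 1.001
finger_force: 0.0
```

Call:
carry_out(
  rows=[
    [[0, 0, 2], [0, 0, 0], 0],
    [[0, 0, 2], [0, 0, 0], 0],
    [[0, 0, 2], [0, 0, 0], 0],
  ],
)

```text
clock: 16.65
tool_pos: [0.615, 0.3304, 0.1498]
eef_rot: [0.009, 1.0, -0.001, -0.001]
contact_force: [-0.4, 0.1, 0.5]
opening: 1.003
finger_force: 0.0
```

```bash
python3 plan.py .615,.331,.15,89 .615,.331,.05,89
python3 - <<'E'
from br import *
T=r.snapshot("top");S=r.snapshot("scene")
a=cv2.resize(T["image"][150:210,100:180,::-1],None,fx=5,fy=5,interpolation=3)
b=cv2.resize(S["image"][220:280,330:410,::-1],None,fx=5,fy=5,interpolation=3)
cv2.imwrite("pics/m5.png",np.hstack([a,b]))
E
```

```text
t 16.65 tcp [0.615  0.3304 0.1498] psi 88.9 z [-0.002 -0.001 -1.   ] open 1.003 F [-0.4  0.1  0.5] q [-0.22  0.98 -0.75  1.38  0.71  1.06  0.46]
.615,.331,.15,89 shift [-0.    0.06 -0.02] turn [-0.07 -0.09 -0.07]
.615,.331,.05,89 shift [ 0.  0. 10.] turn [0. 0. 0.]
```

View pics/m5.png

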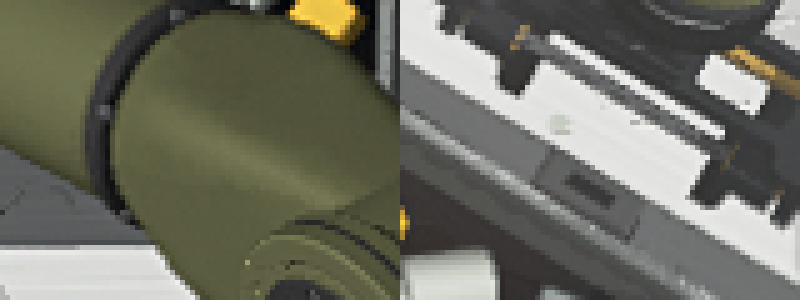

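The scene half shows pack_c's top slot at (590,187), with the open fingers at (517,75) and (712,190) straddling it. Descend and grip.

Call:
carry_out(
  rows=[
    [[0, 0, 3], [0, 0, 0], 0],
    [[0, 0, 6], [0, 0, 0], 0],
    [[0, 0, 8.5], [0, 0, 0], 0],
    [[0, 0, 10], [0, 0, 0], 0],
    [[0, 0, 10], [0, 0, 0], 0],
    [[0, 0, 10], [0, 0, 0], 1],
    [[0, 0, 10], [0, 0, 0], 1],
    [[0, 0, 10], [0, 0, 0], 1],
    [[0, 0, 10], [0, 0, 0], 1],
    [[0, 0, 10], [0, 0, 0], 1],
    [[0, 0, 10], [0, 0, 0], 1],
  ],
  newtons=25,
)

```text
clock: 17.85
tool_pos: [0.6158, 0.3316, 0.0516]
eef_rot: [0.009, 1.0, 0.001, 0.001]
contact_force: [-1.0, 1.7, 3.6]
opening: 0.614
finger_force: 25.0
```

```bash
python3 plan.py .615,.331,.12,89 .49,.27,.12,89 .49,.27,.054,89
```

```text
t 17.85 tcp [0.6158 0.3316 0.0516] psi 89.0 z [ 0.001  0.001 -1.   ] open 0.614 F [-1.   1.7  3.6] q [-0.24  1.1  -0.69  1.42  0.8   0.91  0.4 ]
.615,.331,.12,89 shift [ 0.07 -0.05 -6.84] turn [0.08 0.06 0.02]
.49,.27,.12,89 shift [12.39 -6.32  0.  ] turn [0. 0. 0.]
.49,.27,.054,89 shift [0.  0.  6.6] turn [0. 0. 0.]
```

Call:
carry_out(
  rows=[
    [[0.2, 0, -1], [0, 0, 0], 1],
    [[0.4, 0, -3], [0, 0, 0], 1],
    [[1.5, 0, -5], [0, 0, 0], 1],
    [[4, -2, -5], [0, 0, 0], 1],
    [[7, -4, -5], [0, 0, 0], 1],
    [[10, -5.5, -5], [0, 0, 0], 1],
    [[12.5, -6.3, -4], [0, 0, 0], 1],
    [[12.5, -6.3, -3], [0, 0, 0], 1],
    [[12.5, -6.3, -2], [0, 0, 0], 1],
    [[12.5, -6.3, -1.4], [0, 0, 0], 1],
    [[12.5, -6.3, -0.9], [0, 0, 0], 1],
    [[12.5, -6.3, -0.7], [0, 0, 0], 1],
  ],
)

```text
clock: 19.05
tool_pos: [0.4899, 0.2701, 0.0571]
eef_rot: [0.009, 1.0, -0.0, -0.0]
contact_force: [-0.1, 1.1, -0.5]
opening: 0.611
finger_force: 25.0
```

Call:
carry_out(
  rows=[
    [[0, 0, 0.1], [0, 0, 0], 1],
    [[0, 0, 0.2], [0, 0, 0], 1],
    [[0, 0, 0.3], [0, 0, 0], 1],
    [[0, 0, 0.3], [0, 0, 0], 1],
    [[0, 0, 0.3], [0, 0, 0], 1],
  ],
)

```text
clock: 19.55
tool_pos: [0.4897, 0.2702, 0.0555]
eef_rot: [0.009, 1.0, 0.0, 0.001]
contact_force: [-0.7, -1.5, 6.0]
opening: 0.61
finger_force: 25.0
```

Call:
carry_out(
  rows=[
    [[0, 0, 0], [0, 0, 0], 0],
    [[0, 0, 0], [0, 0, 0], 0],
    [[0, 0, 0], [0, 0, 0], 0],
    [[0, 0, 0], [0, 0, 0], 0],
    [[0, 0, -2], [0, 0, 0], 0],
    [[0, 0, -6], [0, 0, 0], 0],
    [[0, 0, -10], [0, 0, 0], 0],
    [[0, 0, -10], [0, 0, 8], 0],
    [[0, 0, -10], [0, 0, 16], 0],
    [[0, 0, -10], [0, 0, 24], 0],
    [[0, 0, -10], [0, 0, 32], 0],
    [[0, 0, -10], [0, 0, 40], 0],
  ],
)

```text
clock: 20.75
tool_pos: [0.4893, 0.2699, 0.1547]
eef_rot: [0.353, 0.936, -0.0, -0.0]
contact_force: [0.0, -0.4, 0.4]
opening: 1.001
finger_force: 0.0
```

Call:
carry_out(
  rows=[
    [[0, 0, 0], [0, 0, 50], 0],
    [[0, 0, 0], [0, 0, 50], 0],
    [[0, 0, 0], [0, 0, 50], 0],
    [[0, 0, 0], [0, 0, 50], 0],
    [[0, 0, 0], [0, 0, 50], 0],
    [[0, 0, 0], [0, 0, 50], 0],
    [[0, 0, 0], [0, 0, 50], 0],
    [[0, 0, 0], [0, 0, 50], 0],
  ],
)

```text
clock: 21.55
tool_pos: [0.4893, 0.2701, 0.1547]
eef_rot: [0.712, 0.702, -0.0, 0.0]
contact_force: [1.1, 0.6, -0.6]
opening: 1.002
finger_force: 0.0
```

```bash
python3 plan.py .4905,.2700,.15,-1 .4905,.2700,.046,-1
python3 - <<'E'
from br import *
S=r.snapshot("scene");T=r.snapshot("top");p=proj(S,[.4905,.27,.09])[0].astype(int);print(p); q=proj(T,[.4905,.27,.09])[0].astype(int);print(q)
f=lambda im,p:cv2.resize(im[p[1]-30:p[1]+30,p[0]-40:p[0]+40,::-1],None,fx=5,fy=5,interpolation=3)
cv2.imwrite("pics/m6.png",np.hstack([f(T["image"],q),f(S["image"],p)]))
E
```

```text
t 21.55 tcp [0.4893 0.2701 0.1547] psi -0.8 z [-0. -0. -1.] open 1.002 F [ 1.1  0.6 -0.6] q [-0.4   0.73 -0.32  1.84  0.37  0.62 -0.95]
.4905,.2700,.15,-1 shift [-0.    0.12  0.47] turn [-0.    0.01  0.21]
.4905,.2700,.046,-1 shift [ 0.   0.  10.4] turn [0. 0. 0.]
[368 207]
[146 220]
```

View pics/m6.png

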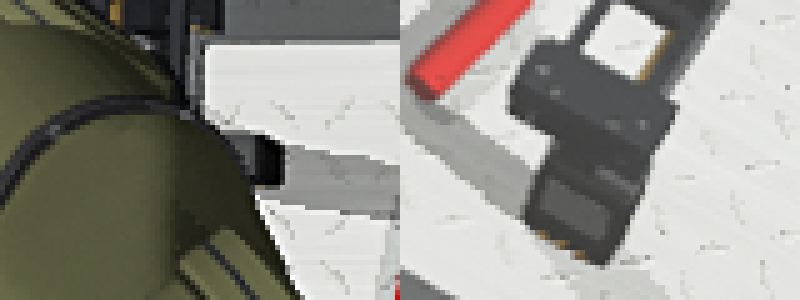

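The scene half shows pack_c standing upright in the open at (580,210), with the gripper turned above it. Now grip its broad faces.

Call:
carry_out(
  rows=[
    [[0, 0.1, 4], [0, 0, 0.5], 0],
    [[0, 0.1, 8], [0, 0, 0.5], 0],
    [[0, 0.1, 10.9], [0, 0, 0.5], 0],
    [[0, 0.1, 10.9], [0, 0, 0.5], 1],
    [[0, 0.1, 10.9], [0, 0, 0.5], 1],
    [[0, 0.1, 10.9], [0, 0, 0.5], 1],
    [[0, 0.1, 10.9], [0, 0, 0.5], 1],
    [[0, 0.1, 10.9], [0, 0, 0.5], 1],
    [[0, 0.1, 10.9], [0, 0, 0.5], 1],
    [[0, 0.1, 10.9], [0, 0, 0.5], 1],
    [[0, 0.1, 10.9], [0, 0, 0.5], 1],
    [[0, 0.1, 10.9], [0, 0, 0.5], 1],
  ],
  newtons=20,
)

```text
clock: 22.85
tool_pos: [0.4904, 0.27, 0.0458]
eef_rot: [0.716, 0.698, 0.0, 0.0]
contact_force: [-0.7, -0.4, 1.5]
opening: 0.297
finger_force: 20.0
```

```bash
python3 plan.py .4905,.27,.17,-1.3 .657,.108,.17,-4.5
```

```text
t 22.85 tcp [0.4904 0.27   0.0458] psi -1.5 z [ 0.  0. -1.] open 0.297 F [-0.7 -0.4  1.5] q [-0.46  0.91 -0.21  1.89  0.45  0.39 -1.04]
.4905,.27,.17,-1.3 shift [ 0.000e+00  1.000e-02 -1.242e+01] turn [ 0.01 -0.   -0.18]
.657,.108,.17,-4.5 shift [-15.82  17.01   0.  ] turn [0.  0.  3.2]
```

Call:
carry_out(
  rows=[
    [[0, 0, -3], [0, 0, 0], 1],
    [[0, 0, -7], [0, 0, 0], 1],
    [[0, 0, -11], [0, 0, 0], 1],
    [[-2, 2, -12.4], [0, 0, 3], 1],
    [[-5, 5.4, -12.4], [0, 0, 3], 1],
    [[-8, 8.6, -12.4], [0, 0, 3], 1],
    [[-11, 12, -12.4], [0, 0, 3], 1],
    [[-14, 15, -12.4], [0, 0, 3], 1],
    [[-15.8, 17.1, -12.4], [0, 0, 3], 1],
    [[-15.8, 17.1, -12.4], [0, 0, 3], 1],
    [[-15.8, 17.1, -11], [0, 0, 3], 1],
    [[-15.8, 17.1, -9.9], [0, 0, 3], 1],
  ],
)

```text
clock: 24.05
tool_pos: [0.6555, 0.1092, 0.1432]
eef_rot: [0.733, 0.68, -0.001, -0.001]
contact_force: [-0.8, -0.5, -1.7]
opening: 0.297
finger_force: 20.0
```

Call:
carry_out(
  rows=[
    [[0, 0, 0], [0, 0, 0], 1],
    [[0, 0, 0], [0, 0, 0], 1],
    [[0, 0, 0], [0, 0, 0], 1],
  ],
)

```text
clock: 24.35
tool_pos: [0.6571, 0.1084, 0.145]
eef_rot: [0.734, 0.679, 0.0, 0.0]
contact_force: [0.3, -1.1, -0.6]
opening: 0.292
finger_force: 20.0
```

```bash
python3 plan.py .657,.108,.075,-4.5
python3 - <<'E'
from br import *
S=r.snapshot("scene");st=r.get_state()
for b in brass(S,260,200,45,46,50):
    X,c=onface(S,b[:2],st,.013);print(np.round(b,1),X.round(4),c.round(2),"z13",onz(S,[b[:2]],.013).round(4))
E
```

```text
t 24.35 tcp [0.6571 0.1084 0.145 ] psi -4.4 z [ 0.  0. -1.] open 0.292 F [ 0.3 -1.1 -0.6] q [-0.05  0.87 -0.36  1.51  0.37  0.83 -0.62]
.657,.108,.075,-4.5 shift [-0.04 -0.01  7.  ] turn [ 0.02 -0.01  0.09]
[269.5 202.   16. ] [0.6677 0.0738 0.1864] [-3.36  1.3  -4.13] z13 [[0.5815 0.019  0.013 ]]
[280.9 226.    8. ] [0.6706 0.1113 0.1065] [0.4  1.3  3.87] z13 [[0.6282 0.0876 0.013 ]]
[281.4 237.9  26. ] [0.671  0.1151 0.0424] [ 0.79  1.3  10.27] z13 [[0.6584 0.1082 0.013 ]]
[281.5 216.3   9. ] [0.6706 0.1109 0.1568] [ 0.37  1.3  -1.17] z13 [[0.6018 0.0725 0.013 ]]
```

Run:
```python
from br import *
S=r.snapshot("scene");st=r.get_state()
im=S["image"][218:234,268:294].astype(int)
print((im[...,0]-im[...,2]))
M=R.from_quat(st["eef_rot"]).as_matrix();p=st["tool_pos"]
# expected foot corners of back face (offset 0) and contacts centre
for c in([-.027,.013,.042],[0,.013,.040],[.027,.013,.042]): print(proj(S,p+M@np.array(c)).round(1))
```

```text
[[-3 -3 -3 -2 -3 -3 -4 -4 -3 -2 -3 -5  4 39 53 21 -3 -2 -1  1  1  1  1  3
   1  1]
 [-3 -3 -4 -2 -4 -3 -3 -4 -4 -2 -2 -2 -2 22 30 -1 -2 -1  1  1  2  0  1  1
   2  2]
 [-3 -3 -3 -2 -3 -3 -3 -4 -2 -3 -2 -1 -4  2  5 -2 -1  0  2  1  1  1  2  2
   1  2]
 [-2 -3 -3 -1 -2 -3 -4 -3 -3 -3 -1 -1 -3 -1  0  1  2  1  1  3  1  1  1  1
   2  1]
 [-3 -3 -1 -1 -2 -3 -3 -4 -4 -3  0 -1 -3  0  1  1  2  1  2  2  2  1  1  2
   1  0]
 [-1 -3 -3 -3 -2 -3 -3 -4 -3  7 17 -2 -1  3  2  1  2  1  1  2  1  2  1  2
   0  0]
 [-4 -3 -2 -1 -4 -2 -4 -2 -3  5 44 56  6  2  2  1  2  1  1  2 -1  1  3  1
   0 -1]
 [-3 -4 -3 -3 -3 -2 -3 -1  1 -1 27 47 28  0 -1  0  2  1  1  2  2  1  1  2
   0 -2]
 [-3 -3 -3 -4 -4 -3 -2  0  3  0  3 18 20  4 11  5  0  2  1  1  1  1  1  0
  -2 -1]
 [-1 -2 -4 -4 -4 -1 -2  0  2  1  0  3  5 13 38 42 16  1  2  2  3  2  2  1
   0  0]
 [ 1  0  0 -1 -2 -2 -1  1  3  2  2  1  1  3 17 31 17  1  2  2  1  2  0 -1
   1  0]
 [ 3  1  0 -1 -1 -1 -2  1  2  3  2  1  1  2  3  6  3  2  1  1  2  1  1  0
   0  2]
 [ 2  1  0  2  0  0 -2  1  4  3  1  1  1  2  2  1  2  2  2  1  0 -1 -2 -2
   0  2]
 [ 1  1  0  1  0 -1 -2  0  3  3  2  2  3  2  2  1  1  2  2  2  1  0 -3 -1
   0  0]
 [ 1  0  2  2  1 -1  0  2  2  2  2  3  3  2  2  2  2  1  1  2  1  0 -1 -1
   1 -1]
 [ 1  1  2  2  0  0  2  2  1  2  1  0  0  2  2  2  2  2  2  1  1  0  0  0
  -1 -1]]
[[271.1 219.9]]
[[279.6 225.3]]
[[288.1 231.5]]
```

Call:
carry_out(
  rows=[
    [[0.06, -0.05, 1], [0, 0, 0], 1],
    [[0.06, -0.05, 2], [0, 0, 0], 1],
    [[0.06, -0.05, 2.8], [0, 0, 0], 1],
    [[0.06, -0.05, 3.5], [0, 0, 0], 1],
    [[0.06, -0.05, 4], [0, 0, 0], 1],
    [[0.06, -0.05, 4], [0, 0, 0], 1],
  ],
)

```text
clock: 25.05
tool_pos: [0.6562, 0.108, 0.1036]
eef_rot: [0.734, 0.679, -0.001, -0.0]
contact_force: [-0.7, 0.2, -1.0]
opening: 0.293
finger_force: 20.0
```

Call:
carry_out(
  rows=[
    [[0, 0, 0.7], [0, 0, 0], 1],
    [[0, 0, 1.3], [0, 0, 0], 1],
    [[0, 0, 1.8], [0, 0, 0], 1],
    [[0, 0, 2.3], [0, 0, 0], 1],
    [[0, 0, 2.8], [0, 0, 0], 1],
    [[0, 0, 3.1], [0, 0, 0], 1],
    [[0, 0, 3.1], [0, 0, 0], 1],
  ],
)

```text
clock: 25.75
tool_pos: [0.6564, 0.1081, 0.0731]
eef_rot: [0.734, 0.679, -0.0, -0.0]
contact_force: [0.5, -0.0, -1.9]
opening: 0.294
finger_force: 20.0
```

Call:
carry_out(
  rows=[
    [[0, 0, 0.5], [0, 0, 0], 1],
    [[0, 0, 1], [0, 0, 0], 1],
    [[0, 0, 1.4], [0, 0, 0], 1],
    [[0, 0, 1.7], [0, 0, 0], 1],
    [[0, 0, 1.9], [0, 0, 0], 1],
    [[0, 0, 2.1], [0, 0, 0], 1],
    [[0, 0, 2.15], [0, 0, 0], 1],
    [[0, 0, 2.15], [0, 0, 0], 1],
  ],
)

```text
clock: 26.55
tool_pos: [0.6567, 0.1081, 0.0538]
eef_rot: [0.734, 0.679, -0.0, 0.0]
contact_force: [-3.0, -1.6, 8.9]
opening: 0.292
finger_force: 20.0
```

Call:
carry_out(
  rows=[
    [[0, -0.03, -0.1], [0, 0, 0], 1],
    [[0, -0.03, -0.1], [0, 0, 0], 0.4],
    [[0, -0.03, -0.1], [0, 0, 0], 0.4],
    [[0, -0.03, -0.1], [0, 0, 0], 0.4],
    [[0, -0.03, -0.1], [0, 0, 0], 0.4],
    [[0, -0.03, -2], [0, 0, 0], 0.4],
    [[0, -0.03, -6], [0, 0, 0], 0.4],
    [[0, -0.03, -10], [0, 0, 0], 0.5],
    [[0, -0.03, -12], [0, 0, 0], 0.5],
    [[0, -8, -13], [0, 0, 0], 0.5],
    [[-6, -13, -13], [0, 0, 0], 0.5],
    [[-6, -13, -13], [0, 0, 0], 0.5],
  ],
)

```text
clock: 27.75
tool_pos: [0.5211, 0.0591, 0.1827]
eef_rot: [0.733, 0.68, 0.001, 0.0]
contact_force: [0.4, -0.1, -0.2]
opening: 0.5
finger_force: 0.0
```

```bash
python3 plan.py .5925,.046,.17,85.5
python3 - <<'E'
from br import *
T=r.snapshot("top");S=r.snapshot("scene")
f=lambda im,x,y:cv2.resize(im[y:y+60,x:x+80,::-1],None,fx=5,fy=5,interpolation=3)
cv2.imwrite("pics/m7.png",np.hstack([f(T["image"],190,140),f(S["image"],225,185)]))
E
```

```text
t 27.75 tcp [0.5211 0.0591 0.1827] psi -4.4 z [ 0.001  0.001 -1.   ] open 0.5 F [ 0.4 -0.1 -0.2] q [ 0.03  0.66 -0.37  1.92  0.38  0.63 -0.66]
.5925,.046,.17,85.5 shift [-0.76  7.21  1.27] turn [ 8.000e-02  1.000e-02 -8.985e+01]
```

View pics/m7.png

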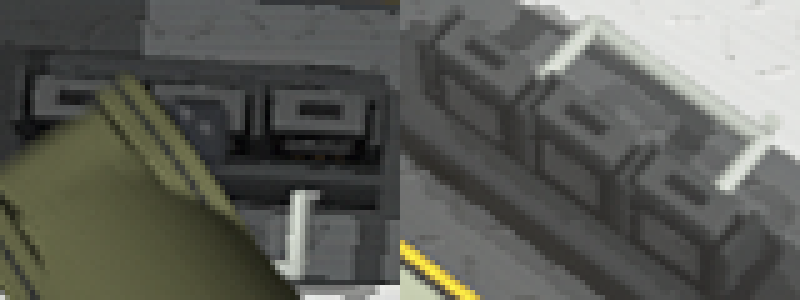

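All three packs are home: the scene half shows their tops level at (487,52), (585,115) and (690,185). Next I'll hook the handle bar from behind with both fingers. Turned this way, the gripper's short side faces the charger and clears the packs.

Call:
carry_out(
  rows=[
    [[-0.8, 7.2, 1.3], [0, 0, -90], 0.5],
    [[-0.8, 7.2, 1.3], [0, 0, -90], 0.5],
    [[-0.8, 7.2, 1.3], [0, 0, -90], 0.5],
    [[-0.8, 7.2, 1.3], [0, 0, -90], 0.5],
    [[-0.8, 7.2, 1.3], [0, 0, -90], 0.5],
    [[-0.8, 7.2, 1.3], [0, 0, -90], 0.5],
    [[-0.8, 7.2, 1.3], [0, 0, -90], 0.5],
    [[-0.8, 7.2, 1.3], [0, 0, -90], 0.5],
    [[-0.8, 7.2, 1.3], [0, 0, -90], 0.5],
    [[-0.8, 7.2, 1.3], [0, 0, -90], 0.5],
    [[-0.8, 7.2, 1.3], [0, 0, -90], 0.5],
    [[-0.8, 7.2, 1.3], [0, 0, -90], 0.5],
  ],
)

```text
clock: 29.05
tool_pos: [0.5939, 0.0448, 0.1689]
eef_rot: [0.039, 0.999, 0.0, -0.0]
contact_force: [-0.5, 0.3, -0.3]
opening: 0.5
finger_force: 0.0
```

Call:
carry_out(
  rows=[
    [[0, 0, 1], [0, -7, 0], 0.5],
    [[0, 0, 2], [0, -7, 0], 0.5],
    [[0, 0, 2], [0, -7, 0], 0.5],
    [[0, 0, 2], [0, -7, 0], 0.5],
  ],
)

```text
clock: 29.45
tool_pos: [0.5953, 0.0449, 0.1494]
eef_rot: [0.04, 0.997, -0.003, 0.061]
contact_force: [1.1, -1.2, 0.3]
opening: 0.499
finger_force: 0.0
```

```bash
python3 plan.py
python3 - <<'E'
from br import *
print("tool-frame shift", togo(r.get_state(),.5925,.046,.08),togo(r.get_state(),.5925,.046,.022))
E
```

```text
t 29.45 tcp [0.5953 0.0449 0.1494] psi 85.4 z [ 0.122 -0.01  -0.993] open 0.499 F [ 1.1 -1.2  0.3] q [ 0.24  0.82 -0.71  1.84  0.91  0.71  0.49]
tool-frame shift [1.1330513  0.09176228 6.85194901] [ 1.84060946  0.09269995 12.60862866]
```

Call:
carry_out(
  rows=[
    [[0.3, 0.1, 0], [0, 0, 0], 0.5],
    [[0.65, 0.1, 3], [0, 0, 0], 0.5],
    [[1.0, 0.1, 6], [0, 0, 0], 0.5],
    [[1.25, 0.1, 8], [0, 0, 0], 0.5],
    [[1.4, 0.1, 9], [0, 0, 0], 0.5],
    [[1.5, 0.1, 10], [0, 0, 0], 0.5],
    [[1.6, 0.1, 10.7], [0, 0, 0], 0.5],
    [[1.7, 0.1, 11.4], [0, 0, 0], 0.5],
    [[1.8, 0.1, 12], [0, 0, 0], 0.5],
    [[1.85, 0.1, 12.6], [0, 0, 0], 0.5],
    [[1.85, 0.1, 12.6], [0, 0, 0], 0.5],
  ],
)

```text
clock: 30.55
tool_pos: [0.5906, 0.0461, 0.0213]
eef_rot: [0.039, 0.997, -0.003, 0.061]
contact_force: [-0.5, -0.6, 0.2]
opening: 0.502
finger_force: 0.0
```

```bash
python3 plan.py
python3 - <<'E'
from br import *
st=r.get_state();M=R.from_quat(st["eef_rot"]).inv()
print("world -x 1cm:",M.apply([-1,0,0]).round(3),"along -ex:",M.apply([-.997,.078,0]).round(3),"up:",M.apply([0,0,1]).round(3))
T=r.snapshot("top");S=r.snapshot("scene")
f=lambda im,x,y:cv2.resize(im[y:y+75,x:x+80,::-1],None,fx=5,fy=5,interpolation=3)
cv2.imwrite("pics/m8.png",np.hstack([f(T["image"],190,140),f(S["image"],235,165)]))
E
```

```text
t 30.55 tcp [0.5906 0.0461 0.0213] psi 85.5 z [ 0.121 -0.01  -0.993] open 0.502 F [-0.5 -0.6  0.2] q [ 0.12  0.99 -0.5   1.9   1.21  0.48  0.21]
world -x 1cm: [ 0.99  -0.078 -0.121] along -ex: [ 0.993 -0.    -0.121] up: [-0.121 -0.    -0.993]
```

View pics/m8.png

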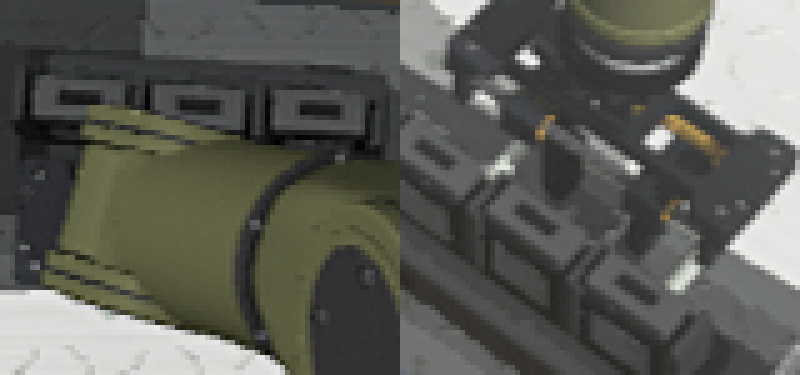

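The scene half shows both fingers down between the bar and the base, at (565,170) and (650,215), and the top half shows the packs still level. No contact force. Pulling starts slowly.

Call:
carry_out(
  rows=[
    [[0.3, 0, -0.04], [0, 0, 0], 0.5],
    [[0.6, 0, -0.07], [0, 0, 0], 0.5],
    [[0.9, 0, -0.11], [0, 0, 0], 0.5],
    [[1.2, 0, -0.15], [0, 0, 0], 0.5],
    [[1.5, 0, -0.18], [0, 0, 0], 0.5],
    [[1.8, 0, -0.22], [0, 0, 0], 0.5],
    [[2.1, 0, -0.26], [0, 0, 0], 0.5],
  ],
)

```text
clock: 31.35
tool_pos: [0.5711, 0.0478, 0.0224]
eef_rot: [0.039, 0.997, -0.002, 0.062]
contact_force: [4.6, 0.3, -2.0]
opening: 0.501
finger_force: 2.4
```

```bash
cat > chk.py <<'E'
from br import *
T=r.snapshot("top");S=r.snapshot("scene");st=r.get_state()
print("tcp",np.round(st["tool_pos"],4),"F",np.round(st["contact_force"],1),"M",np.round(st["moment"],2),"q6",round(st["q"][5],3))
E
python3 chk.py
```

```text
tcp [0.5704 0.0479 0.0224] F [ 3.7 -0.1 -1.1] M [-0.01 -0.72  0.04] q6 0.428
```

Call:
carry_out(
  rows=[
    [[0.4, 0, -0.05], [0, 0, 0], 0.5],
    [[0.8, 0, -0.1], [0, 0, 0], 0.5],
    [[1.2, 0, -0.15], [0, 0, 0], 0.5],
    [[1.6, 0, -0.2], [0, 0, 0], 0.5],
    [[2.0, 0, -0.24], [0, 0, 0], 0.5],
    [[2.4, 0, -0.3], [0, 0, 0], 0.5],
  ],
)

```text
clock: 32.05
tool_pos: [0.547, 0.0498, 0.0224]
eef_rot: [0.039, 0.997, -0.002, 0.062]
contact_force: [4.9, -0.8, -2.6]
opening: 0.499
finger_force: 2.4
```

Call:
carry_out(
  rows=[
    [[0.3, 0, -0.1], [0, 0, 0], 0.5],
    [[0.6, 0, -0.2], [0, 0, 0], 0.5],
    [[0.9, 0, -0.3], [0, 0, 0], 0.5],
    [[1.2, 0, -0.4], [0, 0, 0], 0.5],
  ],
)

```text
clock: 32.45
tool_pos: [0.5333, 0.0507, 0.0246]
eef_rot: [0.039, 0.997, -0.002, 0.061]
contact_force: [4.8, -0.6, -3.1]
opening: 0.495
finger_force: 2.4
```

Call:
carry_out(
  rows=[
    [[0.3, 0, -0.07], [0, 0, 0], 0.5],
    [[0.6, 0, -0.14], [0, 0, 0], 0.5],
    [[0.9, 0, -0.2], [0, 0, 0], 0.5],
    [[1.2, 0, -0.26], [0, 0, 0], 0.5],
    [[1.5, 0, -0.3], [0, 0, 0], 0.5],
    [[1.8, 0, -0.34], [0, 0, 0], 0.5],
  ],
)

```text
clock: 33.05
tool_pos: [0.517, 0.0526, 0.0263]
eef_rot: [0.039, 0.997, -0.002, 0.063]
contact_force: [9.4, 0.2, -1.4]
opening: 0.501
finger_force: 4.6
```

```bash
python3 chk.py
python3 - <<'E'
from br import *
T=r.snapshot("top");S=r.snapshot("scene");np.savez("now",T=T["image"],S=S["image"])
# dark charger-vs-gate is hard; slots: dark blobs inside the grey pack tops (scene view), expected z .1-.104
im=cv2.cvtColor(S["image"],cv2.COLOR_RGB2GRAY)
for X in ([.60,-.02,.102],[.605,.045,.102],[.61,.11,.102]): print(proj(S,X).round(1))
E
```

```text
tcp [0.5166 0.0525 0.0263] F [ 6.7 -0.9  0.4] M [ 0.1  -1.45 -0.16] q6 0.372
[[253.9 183.3]]
[[273.1 196. ]]
[[293.  209.2]]
```

Call:
carry_out(
  rows=[
    [[0.3, 0, -0.05], [0, 0, 0], 0.5],
    [[0.6, 0, -0.1], [0, 0, 0], 0.5],
    [[0.9, 0, -0.14], [0, 0, 0], 0.5],
    [[1.2, 0, -0.18], [0, 0, 0], 0.5],
    [[1.5, 0, -0.2], [0, 0, 0], 0.5],
    [[1.8, 0, -0.24], [0, 0, 0], 0.5],
    [[2.1, 0, -0.26], [0, 0, 0], 0.5],
  ],
)

```text
clock: 33.95
tool_pos: [0.4952, 0.0536, 0.0262]
eef_rot: [0.039, 0.997, -0.003, 0.062]
contact_force: [7.0, 0.1, -0.9]
opening: 0.503
finger_force: 3.1
```

```bash
python3 chk.py
```

```text
tcp [0.4945 0.0537 0.0261] F [ 5.  -1.3  0.1] M [ 0.03 -1.03 -0.04] q6 0.41
```

Call:
carry_out(
  rows=[
    [[0.3, 0, -0.04], [0, 0, 0], 0.5],
    [[0.7, 0, -0.08], [0, 0, 0], 0.5],
    [[1.1, 0, -0.13], [0, 0, 0], 0.5],
    [[1.5, 0, -0.18], [0, 0, 0], 0.5],
    [[1.9, 0, -0.23], [0, 0, 0], 0.5],
    [[2.3, 0, -0.28], [0, 0, 0], 0.5],
    [[2.7, 0, -0.33], [0, 0, 0], 0.5],
  ],
)

```text
clock: 34.75
tool_pos: [0.4682, 0.0558, 0.0262]
eef_rot: [0.039, 0.997, -0.003, 0.063]
contact_force: [5.6, -0.1, -0.7]
opening: 0.501
finger_force: 3.1
```

Call:
carry_out(
  rows=[
    [[0.4, 0, -0.05], [0, 0, 0], 0.5],
    [[0.8, 0, -0.1], [0, 0, 0], 0.5],
    [[1.2, 0, -0.15], [0, 0, 0], 0.5],
    [[1.6, 0, -0.2], [0, 0, 0], 0.5],
    [[2.0, 0, -0.24], [0, 0, 0], 0.5],
    [[2.4, 0, -0.29], [0, 0, 0], 0.5],
    [[2.7, 0, -0.33], [0, 0, 0], 0.5],
    [[2.7, 0, -0.33], [0, 0, 0], 0.5],
    [[2.7, 0, -0.33], [0, 0, 0], 0.5],
  ],
)

```text
clock: 35.65
tool_pos: [0.4404, 0.0579, 0.026]
eef_rot: [0.039, 0.997, -0.003, 0.062]
contact_force: [4.3, -0.7, 0.7]
opening: 0.495
finger_force: 2.5
```

```bash
python3 chk.py
python3 - <<'E'
from br import *
# rear of charger: dark object on bright plate in the scene & top views
for n in("top","scene"):
    s=r.snapshot(n);g=cv2.cvtColor(s["image"],cv2.COLOR_RGB2GRAY)
    for X in ([.563,y,.004] for y in(-.08,-.05,-.02,.02,.05,.08,.11,.14)):
        # profile along world x across the edge
        xs=np.arange(.50,.60,.006);uv=proj(s,np.c_[xs,np.full(len(xs),X[1]),np.full(len(xs),.004)]).round().astype(int)
        print(n,X[1],[int(g[v,u]) for u,v in uv])
E
```

```text
tcp [0.4403 0.0579 0.0259] F [ 5.2 -1.  -0.2] M [ 0.   -1.11 -0.06] q6 0.56
top -0.08 [95, 96, 96, 106, 110, 112, 91, 79, 85, 86, 65, 44, 83, 82, 59, 46, 64]
top -0.05 [53, 53, 54, 54, 53, 54, 54, 50, 65, 86, 91, 93, 96, 107, 87, 72, 54]
top -0.02 [54, 54, 53, 54, 52, 51, 53, 55, 55, 54, 54, 52, 69, 98, 89, 95, 98]
top 0.02 [92, 93, 94, 96, 96, 75, 61, 65, 201, 228, 230, 82, 96, 96, 97, 100, 97]
top 0.05 [74, 31, 95, 54, 32, 59, 66, 55, 214, 230, 233, 84, 95, 97, 95, 99, 96]
top 0.08 [94, 89, 88, 91, 23, 59, 68, 56, 133, 201, 235, 87, 97, 98, 95, 95, 94]
top 0.11 [56, 89, 88, 88, 85, 55, 66, 64, 70, 203, 241, 91, 98, 99, 93, 95, 96]
top 0.14 [27, 91, 28, 57, 92, 14, 56, 63, 59, 102, 245, 93, 96, 98, 97, 91, 82]
scene -0.08 [162, 163, 164, 164, 161, 228, 230, 230, 229, 230, 237, 111, 116, 115, 116, 123, 115]
scene -0.05 [88, 90, 66, 59, 60, 82, 232, 228, 228, 229, 234, 113, 115, 115, 115, 113, 117]
scene -0.02 [87, 87, 81, 57, 51, 57, 176, 201, 218, 228, 226, 123, 115, 115, 116, 106, 122]
scene 0.02 [73, 82, 83, 67, 57, 57, 111, 203, 202, 228, 231, 112, 114, 115, 116, 117, 117]
scene 0.05 [76, 82, 84, 71, 55, 55, 53, 173, 206, 220, 232, 109, 113, 113, 115, 122, 115]
scene 0.08 [63, 80, 83, 80, 59, 55, 54, 104, 207, 202, 236, 112, 113, 113, 114, 114, 110]
scene 0.11 [49, 73, 82, 85, 74, 58, 57, 60, 119, 205, 234, 105, 114, 114, 116, 102, 115]
scene 0.14 [56, 77, 82, 85, 82, 59, 59, 57, 171, 208, 218, 123, 114, 114, 116, 111, 110]
```

The rear bottom edge is at x ≈ 0.533–0.55, with bright plate visible behind it up to the edge at 0.563, so the whole base is on the plate. Unhook and retreat upwards.

Call:
carry_out(
  rows=[
    [[-0.2, 0, 0.02], [0, 0, 0], 0.5],
    [[-0.4, 0, 0.05], [0, 0, 0], 0.5],
    [[-0.4, 0, 0.05], [0, 0, 0], 0.5],
    [[-0.5, 0, -0.8], [0, 0, 0], 0.5],
    [[-0.7, 0, -2.5], [0, 0, 0], 0.5],
    [[-1.0, 0, -5], [0, 0, 0], 0.5],
    [[-1.4, 0, -8], [0, 0, 0], 0.5],
    [[-1.8, 0, -11.5], [0, 0, 0], 0.5],
    [[-2.3, 0, -15.5], [0, 0, 0], 0.5],
    [[-2.5, 0, -17], [0, 0, 0], 0.5],
    [[-2.5, 0, -17], [0, 0, 0], 0.5],
  ],
)

```text
clock: 36.95
tool_pos: [0.4444, 0.059, 0.2008]
eef_rot: [0.039, 0.997, -0.001, 0.064]
contact_force: [1.1, -1.1, -0.0]
opening: 0.496
finger_force: 0.0
```

Call:
carry_out(
  rows=[
    [[0, 5, 0], [0, 0, 0], 0.5],
    [[0, 10, 0], [0, 0, 0], 0.5],
    [[0, 15, 0], [0, 0, 0], 0.5],
    [[0, 20, 0], [0, 0, 0], 0.5],
    [[0, 24, 0], [0, 0, 0], 0.5],
    [[0, 24, 0], [0, 0, 0], 0.5],
    [[0, 24, 0], [0, 0, 0], 0.5],
  ],
)

```text
clock: 37.65
tool_pos: [0.4613, 0.2972, 0.1962]
eef_rot: [0.038, 0.997, -0.003, 0.06]
contact_force: [-0.4, -1.1, -0.3]
opening: 0.499
finger_force: 0.0
```

```bash
python3 chk.py
python3 - <<'E'
from br import *
T=r.snapshot("top");S=r.snapshot("scene")
for n,s in(("top",T),("scene",S)):
    g=cv2.cvtColor(s["image"],cv2.COLOR_RGB2GRAY)
    for y in(-.05,-.035,-.01,.05,.11,.14,.15,.16):
        xs=np.arange(.50,.60,.006);uv=proj(s,np.c_[xs,np.full(len(xs),y),np.full(len(xs),.004)]).round().astype(int)
        print(n,y,[int(g[v,u]) for u,v in uv])
# slots of the pack tops in the top view
g=cv2.cvtColor(T["image"],cv2.COLOR_RGB2GRAY)
for i,X in enumerate(([.507,-.015,.104],[.512,.052,.104],[.517,.119,.104])):
    u,v=proj(T,X)[0].round().astype(int); p=g[v-7:v+8,u-11:u+12]; print(u,v); print(p[::2])
E
```

```text
tcp [0.4621 0.2949 0.1965] F [ 0.  -0.5  0.1] M [ 0.06 -0.   -0.  ] q6 0.726
top -0.05 [60, 63, 66, 65, 64, 62, 51, 158, 226, 226, 240, 96, 98, 100, 97, 96, 93]
top -0.035 [97, 91, 87, 86, 51, 67, 60, 97, 236, 227, 229, 82, 100, 99, 98, 104, 101]
top -0.01 [81, 93, 30, 94, 67, 58, 54, 48, 169, 230, 232, 79, 98, 100, 100, 102, 99]
top 0.05 [54, 91, 30, 64, 82, 63, 57, 60, 103, 206, 237, 85, 98, 100, 98, 100, 98]
top 0.11 [45, 30, 92, 89, 86, 40, 57, 66, 51, 221, 245, 94, 100, 102, 96, 96, 99]
top 0.14 [22, 18, 97, 51, 53, 89, 31, 57, 64, 55, 211, 96, 100, 100, 100, 93, 84]
top 0.15 [23, 16, 96, 90, 88, 88, 26, 55, 59, 57, 224, 81, 100, 98, 99, 96, 98]
top 0.16 [36, 14, 19, 18, 28, 29, 35, 200, 182, 184, 216, 68, 95, 98, 101, 97, 84]
scene -0.05 [90, 89, 87, 68, 60, 57, 212, 229, 228, 228, 233, 112, 115, 116, 116, 112, 117]
scene -0.035 [80, 90, 89, 63, 56, 53, 106, 204, 228, 228, 231, 109, 116, 115, 116, 118, 118]
scene -0.01 [76, 83, 87, 82, 58, 59, 87, 207, 200, 228, 191, 108, 114, 114, 117, 119, 117]
scene 0.05 [52, 75, 86, 85, 73, 57, 58, 165, 207, 202, 232, 109, 113, 113, 115, 12
[... 2023 characters left out ...]
 62  62  61  60  60]
 [200  41  54  56  55  57  57  57  56  56  58  57  57  56  57  56  59  58
   57  56  56  57  57]
 [ 35  12  17  28  26  27  27  31  32  30  42  45  48  50  50  53  55  58
   58  59  59  62  61]
 [ 29  21  64  93  88  88  88  89  90  90  89  90  89  89  90  88  87  86
   86  89  76  32  38]
 [ 28  22  63  91  88  88  81  53  31  35  33  36  40  38  36  46  71  86
   87  89  75  26  40]
 [ 18  35  79  91  90  91  80  51  42  38  30  29  28  29  27  50  80  89
   88  89  71  19  43]
 [ 19  44  89  99  96  95  97  97  96  97  98  98  94  94  93  91  92  92
   93  92  69  12  46]
 [ 14  21  21  13  16  28  17  18  26  33  31  29  19  20  23  22  24  30
   32  34  26  17  56]]
```

Run:
```python
from plant import r
print(r.finish_job())
```

```text
the job is handed in; nothing more can be done
None
```

I handed the job in at about 38 s, result not shown: all three packs look fully home, the charger's whole base is about 1 cm inside the sill edge, and the robot has let go; I pulled the handle by hooking it from behind with both fingers rather than gripping it.

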